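# Load circuit modules into a rail carrier and take them past the code reader

### The job

Slide the black carrier back along its rail until it clicks in at the loading station (the right-hand end seen from the robot), then pick every green circuit board off the bench and lay each one flat in a nest of its own between the pins of the carrier, components up. Then slide the carrier to the middle station in front of the white code reader, let go and let it stand there for three seconds, and finally slide it on to the out station at the left-hand end and let go, with all boards still lying in their nests. Leave the bottle, the tape roll and the brush where they are.

Things in the scene. Friction and masses are not known exactly. Their poses are not given: they have to be found in the camera images.
- board0: green circuit board on an aluminium backing, a flat rectangle 60 x 36 mm and 5 mm thick (the parts on top rise 2 mm more), 35 g. Origin: centre of its underside; x along the 60 mm length, y along the 36 mm width, z up out of the component side. It lies loose on the bench (bench top at height 0). Four to six of board0 to board5 are present; either way round in the nest will do
- board1: green circuit board on an aluminium backing, a flat rectangle 60 x 36 mm and 5 mm thick (the parts on top rise 2 mm more), 35 g. Origin: centre of its underside; x along the 60 mm length, y along the 36 mm width, z up out of the component side. It lies loose on the bench (bench top at height 0). Four to six of board0 to board5 are present; either way round in the nest will do
- board2: green circuit board on an aluminium backing, a flat rectangle 60 x 36 mm and 5 mm thick (the parts on top rise 2 mm more), 35 g. Origin: centre of its underside; x along the 60 mm length, y along the 36 mm width, z up out of the component side. It lies loose on the bench (bench top at height 0). Four to six of board0 to board5 are present; either way round in the nest will do
- board3: green circuit board on an aluminium backing, a flat rectangle 60 x 36 mm and 5 mm thick (the parts on top rise 2 mm more), 35 g. Origin: centre of its underside; x along the 60 mm length, y along the 36 mm width, z up out of the component side. It lies loose on the bench (bench top at height 0). Four to six of board0 to board5 are present; either way round in the nest will do
- board4: green circuit board on an aluminium backing, a flat rectangle 60 x 36 mm and 5 mm thick (the parts on top rise 2 mm more), 35 g. Origin: centre of its underside; x along the 60 mm length, y along the 36 mm width, z up out of the component side. It lies loose on the bench (bench top at height 0). Four to six of board0 to board5 are present; either way round in the nest will do
- board5: green circuit board on an aluminium backing, a flat rectangle 60 x 36 mm and 5 mm thick (the parts on top rise 2 mm more), 35 g. Origin: centre of its underside; x along the 60 mm length, y along the 36 mm width, z up out of the component side. It lies loose on the bench (bench top at height 0). Four to six of board0 to board5 are present; either way round in the nest will do
- slide (a joint): position of the carrier on its rail, m: 0 at the loading station (right-hand end, -y), 0.170 at the middle station, 0.340 at the out station (left-hand end, +y). Travel -0.002 to 0.342. A spring ball clicks in at each station: within about 5 mm it draws the carrier to the exact place; about 6 N pushes it in or out; elsewhere it slides with about 1 N. Starts between middle and out
- carrier: black plate that slides on the rail, 150 mm across it and 230 mm along it, its top 28 mm above the bench, with six nests framed by pins and a tongue with a tab at its left end. Origin: under the plate's centre, 18 mm above the bench; y along the rail towards the out station, x across it away from the robot
- tab_top (a point): centre of the top of the upright aluminium tab by which the carrier is moved, on a tongue at its left (+y) end, 153 mm along from its centre. The tab is 14 mm thick along the rail, 36 mm wide across it, 42 mm high (top 70 mm above the bench); 35 mm are free beside both broad faces. Axes as the carrier's
- nest0 (a point): middle of the floor of the near right nest, on the plate, 28 mm above the bench; axes as the carrier's: a board's length lies along y. Framed by pins 6 mm thick, 8 mm high, upper half tapered: one at each short end, two on each long side 22 mm either way from the middle (38 mm free between for a finger). A board has 2.5 mm of play each way. Nests are 70 mm apart across, 71 mm along
- nest1 (a point): middle of the floor of the near middle nest, on the plate, 28 mm above the bench; axes as the carrier's: a board's length lies along y. Framed by pins 6 mm thick, 8 mm high, upper half tapered: one at each short end, two on each long side 22 mm either way from the middle (38 mm free between for a finger). A board has 2.5 mm of play each way. Nests are 70 mm apart across, 71 mm along
- nest2 (a point): middle of the floor of the near left nest, on the plate, 28 mm above the bench; axes as the carrier's: a board's length lies along y. Framed by pins 6 mm thick, 8 mm high, upper half tapered: one at each short end, two on each long side 22 mm either way from the middle (38 mm free between for a finger). A board has 2.5 mm of play each way. Nests are 70 mm apart across, 71 mm along
- nest3 (a point): middle of the floor of the far right nest, on the plate, 28 mm above the bench; axes as the carrier's: a board's length lies along y. Framed by pins 6 mm thick, 8 mm high, upper half tapered: one at each short end, two on each long side 22 mm either way from the middle (38 mm free between for a finger). A board has 2.5 mm of play each way. Nests are 70 mm apart across, 71 mm along
- nest4 (a point): middle of the floor of the far middle nest, on the plate, 28 mm above the bench; axes as the carrier's: a board's length lies along y. Framed by pins 6 mm thick, 8 mm high, upper half tapered: one at each short end, two on each long side 22 mm either way from the middle (38 mm free between for a finger). A board has 2.5 mm of play each way. Nests are 70 mm apart across, 71 mm along
- nest5 (a point): middle of the floor of the far left nest, on the plate, 28 mm above the bench; axes as the carrier's: a board's length lies along y. Framed by pins 6 mm thick, 8 mm high, upper half tapered: one at each short end, two on each long side 22 mm either way from the middle (38 mm free between for a finger). A board has 2.5 mm of play each way. Nests are 70 mm apart across, 71 mm along
- station_load (a point): point on the rail's middle line at the loading station, 18 mm above the bench, where the carrier's origin is when it stands there; fixed to the rail, y along the rail towards the out station. The rail bed is 150 mm wide and 16 mm high, with black end caps 160 mm wide; 688 mm long overall
- station_scan (a point): the same at the middle station. The code reader, a white box 85 mm high, stands there on the far side of the rail, its face 110 mm from the rail's middle line
- station_out (a point): the same at the out station, the left-hand end
- dispenser: white plastic bottle, 60 mm across and 130 mm high, a bystander; origin: centre of its underside
- tape: orange roll of tape lying flat, 80 mm across and 20 mm high, a bystander; origin: centre of its underside
- brush: brush with a black handle lying on the bench, a bystander; origin: under its middle
Things that resemble listed ones, but are neither listed nor needed, are in the scene too. Leave any blue or brown look-alike of the board1 alone.

How it is judged:
By the outcome, as a careful person would: the job done as asked, in the order asked, and still so for the second after the job is handed in, with the robot touching nothing.
Of board0, board1, board2, board3, board4, board5 only 4 to 6 are there at a start; the rules pass over those that are not, and their reading is None.
At some moment in a run one of board0, board1, board2, board3, board4, board5 may be knocked a few centimetres aside while the robot is not near it.
Once in a run the grip may slacken for a moment while it holds something.
It also fails if it takes over 210 s, if anything falls off the work surface, if the arm or the gripper's body presses on something with over 40 N, if the wrist force passes 120 N, or if a joint passes its speed limit or range.

### The arm

A 7-joint arm with a two-finger parallel gripper is mounted at the origin on the work surface. World frame = base frame: x ahead of the robot, y to its left, z up, the work surface at z = 0. Lengths are in m, angles in rad, forces in N, time in s.
With the tool pointing down it reaches from about 0.4 to 0.875 m from the base axis. Payload 6.5 kg.
Tool frame: the origin (TCP) lies at the very end of the fingers, on their centre line; the grasp point (between the pads) lies 19 mm behind it; z points along the fingers, y is the line along which they close (so a half turn about z gives the same grasp; the last joint's range is limited). The gripper opens to 85 mm and grips with 20 to 120 N. Pads are 22 mm wide; open, the fingers measure 114 mm over their backs; the gripper's body (76 mm by 85 mm) begins 54 mm behind the grasp point. The pads swing forward as they close: fully open they stand 13 mm farther back than shut.
Start: joints at [1.169, 0.536, -0.004, 1.538, 0.003, 1.067, -0.071], TCP at [0.214, -0.614, 0.231] pointing down, gripper open.
Joint ranges: [-2.7, 2.7], [-0.37, 2.16], [-1.27, 1.26], [0.24, 2.4], [-1.31, 4.45], [0.19, 1.91], [-2.76, 2.76]. Speed limits (rad/s): [2.39, 2.39, 3.14, 3.14, 3.14, 3.14, 3.14].

### API

Orientations are given as [roll, pitch, yaw] about the fixed x, y, z axes, in that order (R = Rz(yaw) Ry(pitch) Rx(roll)).
In Python, from rig import ctrl gives the robot as it stands.
- The arm moves only by the tool apply_moves, never from a script. Its argument "steps" is a list of rows, each an object of numbers: "x", "y", "z": the shift along the tool's x, y, z each as a share of 2.5 cm, from -1 to 1; "ax", "ay", "az": the turn, a rotation vector about the tool's x, y, z each as a share of 8 degrees, from -1 to 1; "hand": the opening, from 0 (shut) to 1 (fully open). In form: [{"x": .., "y": .., "z": .., "ax": .., "ay": .., "az": .., "hand": ..}, ...]. A call has 1 to 10 rows; each row shifts and turns the commanded pose from where the row before left it, along the tool's axes as they then stand; what a row does not reach is not made up. A row lasts 1/10 s, in which the tool goes at most 50 mm and 8.59 degrees, less where a joint would pass 70% of its speed; a pose out of reach is approached as far as the arm can. A call with a number of a shift or a turn outside -1 to 1 is refused whole. A call with a gripper value outside its range is refused whole. The fingers move at their own pace and stop on an object; "squeeze" is the grip in N (left out, the last holds). Time passes only in rows, so rows that do not move let the fingers close. It gives the time, the measured TCP pose, the force, the opening and the grip force at its end, in the units of the state.
- ctrl.observe(): the state, without advancing time (a new reading comes with each control period).
- ctrl.grab_frame(name): name is "scene" or "top" or "wrist"; returns a dict with "image" (400x640x3 uint8, red, green, blue), "z_map" (400x640 float32, m along the optical axis (not along the pixel's ray), 0 where there is no reading), "fov_y" (degrees; the focal length in pixels is half the picture's height over the tangent of half this angle, whatever the lens; pixels are square), "cx", "cy" (the principal point, pixels), "R" (3x3) and "t" (3): a world point X has camera coordinates R X + t; the wrist camera has in their place "hand_eye" (4x4, takes a point from camera to tool coordinates, whose origin is the TCP and whose axes are the flange's). Camera axes: x right, y down, z forward; pixel columns grow to the right and rows downward; lengths in m; the calibration is good to about 2 mm. A picture is of the moment at which its call begins: read the wrist's pose just before it.
- ctrl.sign_off(): hands the job in; it is judged then, once.
The state is a dict: "time": time; "joints": joint angles; "joint_velocities": joint speeds; "tau": joint torques, N m; "position": TCP position; "ee_rot": TCP orientation; "contact_force": force on the tool from outside, world axes, zero at the start; "ft_torque": the same for the moment, N m; "grip_width": finger opening in m; "grip_force": force on a finger pad.
Only numpy, scipy, OpenCV 4.12 (cv2) and the standard library are available. Lean on these libraries where they do the work, as an engineer would, in place of code of your own. Each camera call takes 0.05 s, during which the arm holds its last target. There are 200 camera calls.

## Working session

There is one attempt and no reset: what is moved stays moved. The work goes in short steps, Python scripts to look and compute and a tool call to move; the robot and the scene stay as the last step left them, time stands still between calls to the robot, and variables do not carry over. Pictures are saved under pics/ and viewed, at most 14 in all, crops included, and the job is handed in when it is done.

Besides the shell and the picture viewer there is one more tool, called after ">>>" by a JSON object that holds its "name" and its "arguments". apply_moves: Moves the arm, as the interface text tells. Its arguments: {"type":"object","properties":{"steps":{"type":"array"},"squeeze":{"type":"number"}},"required":["steps"]}

```bash
mkdir -p pics; ls; python3 - <<'E'
from rig import ctrl
import cv2
s=ctrl.observe();print({k:(v if not hasattr(v,'round') else v) for k,v in s.items()})
for n in("scene","top"):
    f=ctrl.grab_frame(n);cv2.imwrite(f"pics/{n}0.png",f["image"][:,:,::-1]);print(n,f["fov_y"],f["cx"],f["cy"],f["R"],f["t"])
E
```

```text
pics
{'time': 0.0, 'joints': array([ 1.1687779 ,  0.53720938, -0.00444877,  1.53891042,  0.00260937,
        1.06728536, -0.07120773]), 'joint_velocities': array([-0.00073715,  0.0017358 ,  0.00068784, -0.00063782,  0.00019072,
        0.00090347,  0.00124725]), 'tau': array([ 2.03215477e-04, -5.83399844e+01,  1.04878955e+00, -2.59099299e+01,
        1.23880390e-02,  9.52319882e-03,  7.67060953e-06]), 'position': array([ 0.21397118, -0.61307931,  0.23037045]), 'ee_rot': array([-3.13979098e+00,  1.35165815e-04,  3.35896092e-01]), 'contact_force': array([0.35337981, 0.36634002, 0.10701518]), 'ft_torque': array([ 0.022942  ,  0.03499208, -0.01571908]), 'grip_force': 0.0, 'grip_width': 0.08510652010238114}
scene 49.73349240140752 326.841073733946 200.12692731107174 [[-0.23901117  0.97087837 -0.01639641]
 [ 0.81970326  0.19268522 -0.53940613]
 [-0.5205384  -0.14236428 -0.84188609]] [ 0.10942832 -0.32960579  1.45779565]
top 55.604086503682396 318.1197149165832 200.77036555163335 [[ 0.01108372 -0.99964507  0.02422567]
 [-0.99008273 -0.01436441 -0.13974928]
 [ 0.14004767 -0.02243647 -0.98989053]] [-0.0144107   0.4803398   1.35911083]
```

View pics/top0.png

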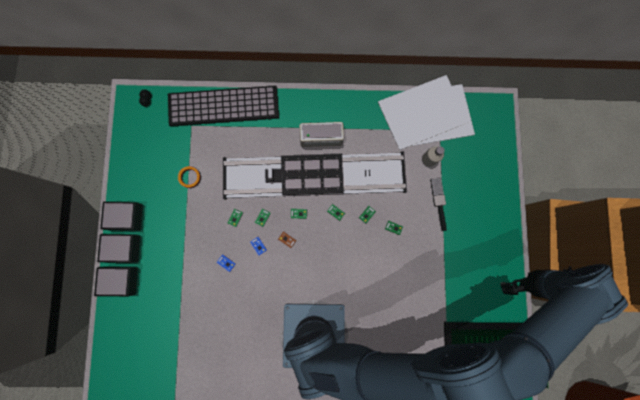

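View pics/scene0.png

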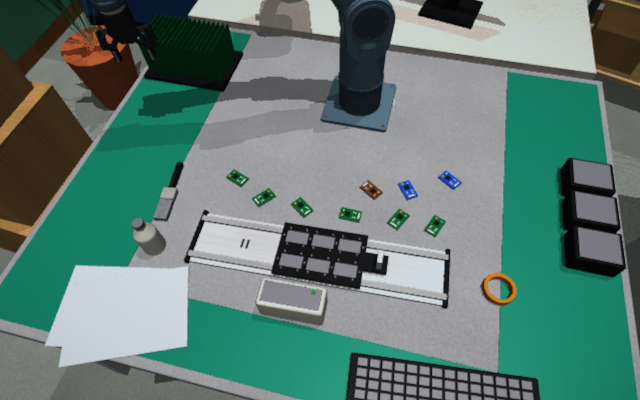

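```bash
cat > h.py <<'E'
import numpy as np,cv2
from scipy.spatial.transform import Rotation as Ro
from rig import ctrl
def frame(n):
    s=ctrl.observe(); f=ctrl.grab_frame(n)
    if n=="wrist":
        T=np.eye(4);T[:3,:3]=Ro.from_euler('xyz',s["ee_rot"]).as_matrix();T[:3,3]=s["position"]
        T=T@np.array(f["hand_eye"])
    else:
        T=np.eye(4);T[:3,:3]=np.array(f["R"]).T;T[:3,3]=-T[:3,:3]@np.array(f["t"])
    f["T"]=T; f["fl"]=200/np.tan(np.radians(f["fov_y"]/2)); return f
def on_plane(f,uv,z):
    uv=np.atleast_2d(uv).astype(float)
    d=np.c_[(uv-[f["cx"],f["cy"]])/f["fl"],np.ones(len(uv))]@f["T"][:3,:3].T
    o=f["T"][:3,3]; return o+d*((z-o[2])/d[:,2])[:,None]
def proj(f,X):
    c=(np.atleast_2d(X)-f["T"][:3,3])@f["T"][:3,:3]; return c[:,:2]/c[:,2:]*f["fl"]+[f["cx"],f["cy"]]
def cloud(f):
    v,u=np.mgrid[:400,:640];z=f["z_map"]
    c=np.stack([(u-f["cx"])/f["fl"]*z,(v-f["cy"])/f["fl"]*z,z],-1)
    return c@f["T"][:3,:3].T+f["T"][:3,3]
def boards(f,z=.005,amin=40,amax=1e9):
    hsv=cv2.cvtColor(f["image"],cv2.COLOR_RGB2HSV)
    m=cv2.inRange(hsv,(40,90,25),(85,255,255))
    m=cv2.morphologyEx(m,cv2.MORPH_CLOSE,np.ones((5,5)))
    out=[]
    for c in cv2.findContours(m,cv2.RETR_EXTERNAL,cv2.CHAIN_APPROX_NONE)[0]:
        if not amin<cv2.contourArea(c)<amax: continue
        p=on_plane(f,c[:,0],z)[:,:2].astype(np.float32)
        (ctr,wh,a)=cv2.minAreaRect(p*1000)
        if wh[0]<wh[1]: a+=90;wh=wh[::-1]
        if wh[0]>75 or wh[0]<45: continue
        out.append((round(ctr[0]/1000,4),round(ctr[1]/1000,4),round((a+90)%180-90,1),tuple(np.round(wh,1))))
    return sorted(out,key=lambda t:t[1])
def go(p,yaw):  # shift (mm/25) in tool axes now & turn share of 8deg, tool down
    s=ctrl.observe();R=Ro.from_euler('xyz',s["ee_rot"])
    rv=(R.inv()*Ro.from_euler('xyz',[np.pi,0,yaw])).as_rotvec(degrees=True)/8
    print("shift/25mm world",np.round((np.array(p)-s["position"])/.025,2),"tool",np.round(R.inv().apply(np.array(p)-s["position"])/.025,2),"turn/8",np.round(rv,2))
E
python3 - <<'E'
from h import *
for n in("top","scene"):
    f=frame(n);print(n)
    for b in boards(f,.005,50,600): print(b)
    P=cloud(f); 
    if n=="top":
        for uv in [(225,158),(223,198),(404,153),(405,191),(282,156),(342,155),(343,193),(283,194),(270,175),(434,155),(190,177)]:
            print(uv,P[uv[1],uv[0]].round(3))
        np.save("top.npy",P)
E
```

```text
top
(0.3878, -0.2917, 68.8, (np.float64(56.0), np.float64(32.9)))
(0.436, -0.1916, -36.9, (np.float64(56.1), np.float64(32.7)))
(0.4425, -0.0753, 53.6, (np.float64(55.9), np.float64(32.4)))
(0.4356, 0.0637, -89.2, (np.float64(56.0), np.float64(33.7)))
(0.4192, 0.1982, -26.8, (np.float64(54.6), np.float64(34.0)))
(0.4172, 0.2996, -24.2, (np.float64(56.8), np.float64(33.4)))
(225, 158) [0.64  0.343 0.017]
(223, 198) [0.487 0.342 0.021]
(404, 153) [ 0.672 -0.334  0.013]
(405, 191) [ 0.524 -0.334  0.019]
(282, 156) [0.649 0.129 0.025]
(342, 155) [ 0.657 -0.096  0.026]
(343, 193) [ 0.515 -0.102  0.007]
(283, 194) [0.505 0.122 0.025]
(270, 175) [0.568 0.167 0.065]
(434, 155) [ 0.642 -0.42   0.102]
(190, 177) [ 0.569  0.476 -0.004]
scene
(0.3913, -0.2933, 68.0, (np.float64(57.1), np.float64(35.4)))
(0.4399, -0.1933, -39.2, (np.float64(59.5), np.float64(35.5)))
(0.4462, -0.0766, 55.2, (np.float64(58.6), np.float64(34.5)))
(0.4393, 0.0625, 88.6, (np.float64(58.4), np.float64(35.5)))
(0.4226, 0.1958, -26.7, (np.float64(59.5), np.float64(34.8)))
(0.4202, 0.2971, -22.2, (np.float64(60.8), np.float64(34.6)))
```

```bash
python3 - <<'E'
from h import *
P=np.load("top.npy")
def rect(m):
    m=cv2.morphologyEx(m.astype(np.uint8),cv2.MORPH_OPEN,np.ones((3,3)))
    n,l,st,_=cv2.connectedComponentsWithStats(m); k=1+np.argmax(st[1:,4])
    q=P[l==k][:,:2].astype(np.float32)*1000
    return cv2.minAreaRect(q)
X,Y,Z=P[...,0],P[...,1],P[...,2]
reg=(X>.46)&(X<.70)&(abs(Y)<.38)
print("rail",rect(reg&(Z>.009)&(Z<.06)))
print("carrier",rect(reg&(Z>.0235)&(Z<.034)))
m=reg&(Z>.05)&(Z<.08)&(abs(Y-.17)<.05);print("tab",P[m].mean(0),m.sum(),np.ptp(P[m],0))
m=(Z>.11)&(abs(X-.65)<.08)&(abs(Y+.42)<.08);print("bottle",P[m].mean(0))
f=frame("scene");Q=cloud(f)
m=(abs(Q[...,0]-.57)<.04)&(abs(Q[...,1]-.17)<.04)&(abs(Q[...,2]-.07)<.008);print(Q[m].mean(0),np.ptp(Q[m],0))
go([.568,.17,.13],np.pi/2+.05);go([.568,.17,.13],-np.pi/2+.05)
E
```

```text
rail ((585.0352783203125, 5.03216552734375), (151.9801025390625, 687.8575439453125), 3.260507583618164)
carrier ((583.1104736328125, 30.777023315429688), (150.44371032714844, 260.2396545410156), 2.7006053924560547)
tab [0.57553729 0.16730657 0.0664979 ] 50 [0.0353557  0.01527977 0.02560802]
bottle [ 0.65275544 -0.43247297  0.12722651]
[0.57977186 0.16615918 0.06871199] [0.03571503 0.01451856 0.01025763]
shift/25mm world [14.16 31.34 -4.04] tool [ 23.69 -24.92   4.05] turn/8 [-0.  -0.  -9.2]
shift/25mm world [14.16 31.34 -4.04] tool [ 23.69 -24.92   4.05] turn/8 [-0.00e+00  1.00e-02  1.33e+01]
```

>>> {"name": "apply_moves", "arguments": {"steps": [{"az": 1,"y": -0.5},{"az": 1,"y": -0.5},{"x": 0.5,"y": -1},{"x": 0.5,"y": -1},{"x": 0.5,"y": -1},{"x": 0.5,"y": -1},{"x": 0.5,"y": -1},{"x": 0.5,"y": -1},{"x": 0.5,"y": -1},{"x": 0.5,"y": -1}]}}

```text
invalid input
```

>>> {"name": "apply_moves", "arguments": {"steps": [{"x": 0.55,"y": -1},{"x": 0.55,"y": -1},{"x": 0.55,"y": -1},{"x": 0.55,"y": -1},{"x": 0.55,"y": -1},{"x": 0.55,"y": -1},{"x": 0.55,"y": -1},{"x": 0.55,"y": -1},{"x": 0.55,"y": -1},{"x": 0.55,"y": -1}]}}

```text
invalid input
```

>>> {"name": "apply_moves", "arguments": {"steps": [{"x": 0.55,"y": -1},{"x": 0.55,"y": -1},{"x": 0.55,"y": -1},{"x": 0.55,"y": -1},{"x": 0.55,"y": -1},{"x": 0.55,"y": -1},{"x": 0.55,"y": -1},{"x": 0.55,"y": -1},{"hand": 0.45},{}]}}

```text
invalid input
```

```bash
python3 - <<'E'
from h import *
s=ctrl.observe();print(s["position"],s["ee_rot"],s["grip_width"],s["time"])
f=frame("wrist");cv2.imwrite("pics/w1.png",f["image"][:,:,::-1]);print(f["fov_y"],f["T"].round(3),np.array(f["hand_eye"]).round(3))
Q=cloud(f);m=(abs(Q[...,2]-.07)<.006)&(abs(Q[...,0]-.578)<.04)&(abs(Q[...,1]-.167)<.04);print(m.sum(),Q[m].mean(0),np.ptp(Q[m],0))
if m.sum(): print(cv2.minAreaRect(Q[m][:,:2].astype(np.float32)*1000))
E
```

```text
[ 0.21409224 -0.61345482  0.23089976] [-3.14087177e+00  8.13105357e-05  3.35842396e-01] 0.08543621988651821 0.25
67.05389908610738 [[ 0.33  -0.894 -0.302  0.291]
 [-0.944 -0.313 -0.105 -0.587]
 [-0.001  0.32  -0.947  0.374]
 [ 0.     0.     0.     1.   ]] [[ 0.001 -0.947 -0.32   0.081]
 [ 1.     0.001 -0.     0.   ]
 [ 0.    -0.32   0.947 -0.143]
 [ 0.     0.     0.     1.   ]]<stdin>:4: RuntimeWarning: Mean of empty slice.
  ret = um.true_divide(
Traceback (most recent call last):
ValueError: zero-size array to reduction operation maximum which has no identity
```

View pics/w1.png

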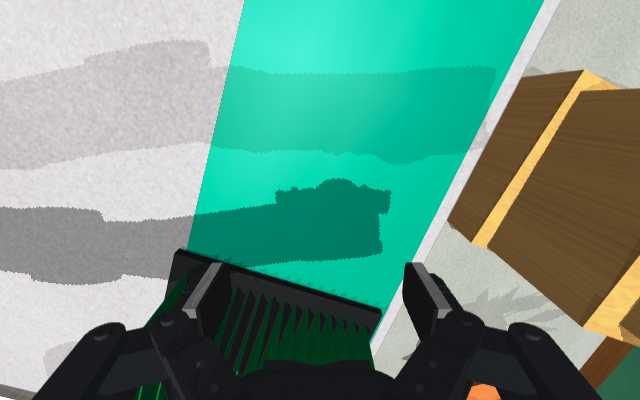

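>>> {"name": "apply_moves", "arguments": {"steps": [{"x": 0,"y": -0.5,"z": 0,"ax": 0,"ay": 0,"az": 1,"hand": 1},{"x": 0,"y": -0.5,"z": 0,"ax": 0,"ay": 0,"az": 1,"hand": 1},{"x": 0.5,"y": -1,"z": 0,"ax": 0,"ay": 0,"az": 0,"hand": 1},{"x": 0.5,"y": -1,"z": 0,"ax": 0,"ay": 0,"az": 0,"hand": 1},{"x": 0.5,"y": -1,"z": 0,"ax": 0,"ay": 0,"az": 0,"hand": 1},{"x": 0.5,"y": -1,"z": 0,"ax": 0,"ay": 0,"az": 0,"hand": 1},{"x": 0.5,"y": -1,"z": 0,"ax": 0,"ay": 0,"az": 0,"hand": 1},{"x": 0.5,"y": -1,"z": 0,"ax": 0,"ay": 0,"az": 0,"hand": 1},{"x": 0.5,"y": -1,"z": 0,"ax": 0,"ay": 0,"az": 0,"hand": 1},{"x": 0.5,"y": -1,"z": 0,"ax": 0,"ay": 0,"az": 0,"hand": 1}]}}

```text
time: 1.3
position: [0.2965, -0.3833, 0.2314]
ee_rot: [3.141, -0.0, 0.057]
contact_force: [-0.2, 1.0, -0.3]
grip_width: 0.0853
grip_force: 0.0
```

>>> {"name": "apply_moves", "arguments": {"steps": [{"x": 0.55,"y": -1,"hand": 1},{"x": 0.55,"y": -1,"hand": 1},{"x": 0.55,"y": -1,"hand": 1},{"x": 0.55,"y": -1,"hand": 1},{"x": 0.55,"y": -1,"hand": 1},{"x": 0.55,"y": -1,"hand": 1},{"x": 0.55,"y": -1,"hand": 1},{"x": 0.55,"y": -1,"hand": 1},{"x": 0.55,"y": -1,"hand": 1},{"x": 0.55,"y": -1,"hand": 1}]}}

```text
invalid input
```

>>> {"name": "apply_moves", "arguments": {"steps": [{"x": 0.6,"y": -1,"z": 0,"ax": 0,"ay": 0,"az": 0,"hand": 1},{"x": 0.6,"y": -1,"z": 0,"ax": 0,"ay": 0,"az": 0,"hand": 1},{"x": 0.6,"y": -1,"z": 0,"ax": 0,"ay": 0,"az": 0,"hand": 1},{"x": 0.6,"y": -1,"z": 0,"ax": 0,"ay": 0,"az": 0,"hand": 1},{"x": 0.6,"y": -1,"z": 0,"ax": 0,"ay": 0,"az": 0,"hand": 1},{"x": 0.6,"y": -1,"z": 0,"ax": 0,"ay": 0,"az": 0,"hand": 1},{"x": 0.6,"y": -1,"z": 0,"ax": 0,"ay": 0,"az": 0,"hand": 1},{"x": 0.6,"y": -1,"z": 0,"ax": 0,"ay": 0,"az": 0,"hand": 1},{"x": 0.6,"y": -1,"z": 0,"ax": 0,"ay": 0,"az": 0,"hand": 1},{"x": 0.6,"y": -1,"z": 0,"ax": 0,"ay": 0,"az": 0,"hand": 1}]}}

```text
time: 2.3
position: [0.4323, -0.1252, 0.2315]
ee_rot: [3.141, -0.0, 0.056]
contact_force: [0.5, 0.8, 0.1]
grip_width: 0.0854
grip_force: 0.0
```

>>> {"name": "apply_moves", "arguments": {"steps": [{"x": 0.6,"y": -1,"z": 0,"ax": 0,"ay": 0,"az": 0,"hand": 0.5},{"x": 0.6,"y": -1,"z": 0,"ax": 0,"ay": 0,"az": 0,"hand": 0.5},{"x": 0.6,"y": -1,"z": 0,"ax": 0,"ay": 0,"az": 0,"hand": 0.5},{"x": 0.6,"y": -1,"z": 0,"ax": 0,"ay": 0,"az": 0,"hand": 0.5},{"x": 0.6,"y": -1,"z": 0,"ax": 0,"ay": 0,"az": 0,"hand": 0.5},{"x": 0.6,"y": -1,"z": 0,"ax": 0,"ay": 0,"az": 0,"hand": 0.5},{"x": 0.6,"y": -1,"z": 0,"ax": 0,"ay": 0,"az": 0,"hand": 0.5},{"x": 0.6,"y": -1,"z": 0,"ax": 0,"ay": 0,"az": 0,"hand": 0.5},{"x": 0.6,"y": -1,"z": 0,"ax": 0,"ay": 0,"az": 0,"hand": 0.5},{"x": 0,"y": 0,"z": 0,"ax": 0,"ay": 0,"az": 0,"hand": 0.5}]}}

```text
time: 3.3
position: [0.5548, 0.1108, 0.2314]
ee_rot: [-3.139, -0.001, 0.062]
contact_force: [-0.6, 0.9, 0.4]
grip_width: 0.0426
grip_force: 0.0
```

```bash
python3 - <<'E'
from h import *
s=ctrl.observe();print(s["position"],s["ee_rot"],s["grip_width"],s["time"])
f=frame("wrist");cv2.imwrite("pics/w2.png",f["image"][:,:,::-1])
Q=cloud(f);m=(abs(Q[...,2]-.07)<.008)&(abs(Q[...,0]-.578)<.04)&(abs(Q[...,1]-.167)<.04);print(m.sum())
q=Q[m];print(q.mean(0),np.ptp(q,0),cv2.minAreaRect(q[:,:2].astype(np.float32)*1000))
E
```

```text
[0.55476883 0.11081485 0.23141461] [-3.13860987e+00 -1.33202696e-03  6.18185958e-02] 0.04258146140809333 3.3
507
[0.57602757 0.16629797 0.06946351] [0.03513403 0.01542029 0.01059163] ((575.546142578125, 166.89649963378906), (35.16165542602539, 14.231158256530762), 3.5002012252807617)
```

View pics/w2.png

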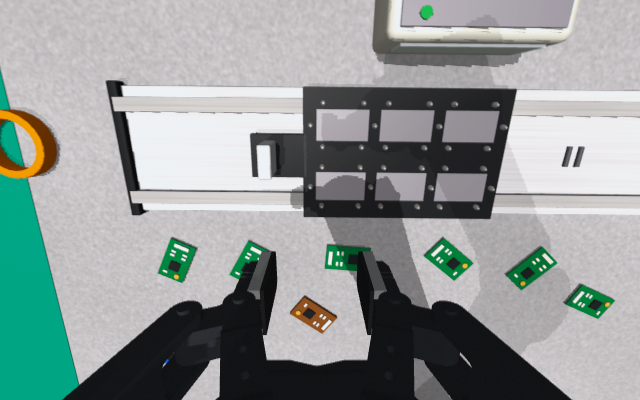

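>>> {"name": "apply_moves", "arguments": {"steps": [{"x": 0.33,"y": -0.73,"z": 0,"ax": 0,"ay": 0,"az": 0,"hand": 0.45},{"x": 0.32,"y": -0.73,"z": 0,"ax": 0,"ay": 0,"az": 0,"hand": 0.45},{"x": 0.32,"y": -0.72,"z": 1,"ax": 0,"ay": 0,"az": 0,"hand": 0.45},{"x": 0,"y": 0,"z": 1,"ax": 0,"ay": 0,"az": 0,"hand": 0.45},{"x": 0,"y": 0,"z": 1,"ax": 0,"ay": 0,"az": 0,"hand": 0.45},{"x": 0,"y": 0,"z": 1,"ax": 0,"ay": 0,"az": 0,"hand": 0.45},{"x": 0,"y": 0,"z": 1,"ax": 0,"ay": 0,"az": 0,"hand": 0.45},{"x": 0,"y": 0,"z": 1,"ax": 0,"ay": 0,"az": 0,"hand": 0.45},{"x": 0,"y": 0,"z": 1,"ax": 0,"ay": 0,"az": 0,"hand": 0.45},{"x": 0,"y": 0,"z": 0.5,"ax": 0,"ay": 0,"az": 0,"hand": 0.45}]}}

```text
time: 4.35
position: [0.5736, 0.1597, 0.0418]
ee_rot: [3.14, 0.003, 0.055]
contact_force: [0.1, -0.3, 0.5]
grip_width: 0.0385
grip_force: 0.0
```

>>> {"name": "apply_moves", "arguments": {"steps": [{"x": 0,"y": 0,"z": 0,"ax": 0,"ay": 0,"az": 0,"hand": 0.1},{"x": 0,"y": 0,"z": 0,"ax": 0,"ay": 0,"az": 0,"hand": 0},{"x": 0,"y": 0,"z": 0,"ax": 0,"ay": 0,"az": 0,"hand": 0},{"x": 0,"y": 0,"z": 0,"ax": 0,"ay": 0,"az": 0,"hand": 0}], "squeeze": 40}}

```text
time: 4.75
position: [0.5748, 0.1616, 0.0442]
ee_rot: [3.142, 0.0, 0.056]
contact_force: [-1.3, -0.6, -4.6]
grip_width: 0.0133
grip_force: 42.0
```

>>> {"name": "apply_moves", "arguments": {"steps": [{"x": 0,"y": 0.4,"z": 0,"ax": 0,"ay": 0,"az": 0,"hand": 0},{"x": 0,"y": 0.7,"z": 0,"ax": 0,"ay": 0,"az": 0,"hand": 0},{"x": 0,"y": 0.7,"z": 0,"ax": 0,"ay": 0,"az": 0,"hand": 0},{"x": 0,"y": 0.7,"z": 0,"ax": 0,"ay": 0,"az": 0,"hand": 0},{"x": 0,"y": 0.7,"z": 0,"ax": 0,"ay": 0,"az": 0,"hand": 0},{"x": 0,"y": 0.7,"z": 0,"ax": 0,"ay": 0,"az": 0,"hand": 0},{"x": 0,"y": 0.7,"z": 0,"ax": 0,"ay": 0,"az": 0,"hand": 0},{"x": 0,"y": 0.7,"z": 0,"ax": 0,"ay": 0,"az": 0,"hand": 0},{"x": 0,"y": 0.7,"z": 0,"ax": 0,"ay": 0,"az": 0,"hand": 0},{"x": 0,"y": 0,"z": 0,"ax": 0,"ay": 0,"az": 0,"hand": 0}]}}

```text
time: 5.75
position: [0.5829, 0.006, 0.0442]
ee_rot: [3.138, 0.001, 0.052]
contact_force: [-3.0, -2.1, -0.1]
grip_width: 0.0131
grip_force: 43.0
```

```bash
python3 - <<'E'
from h import *
s=ctrl.observe();print(s["position"],s["ee_rot"],s["contact_force"],s["grip_width"],s["time"])
f=frame("top");cv2.imwrite("pics/t2.png",cv2.resize(f["image"][120:270,160:460,::-1],None,fx=2.5,fy=2.5))
E
```

```text
[0.58290543 0.00597371 0.04416018] [3.13751838e+00 1.48258415e-03 5.15242480e-02] [-2.95097326 -2.08246976 -0.13003776] 0.013120452299462116 5.75
```

View pics/t2.png

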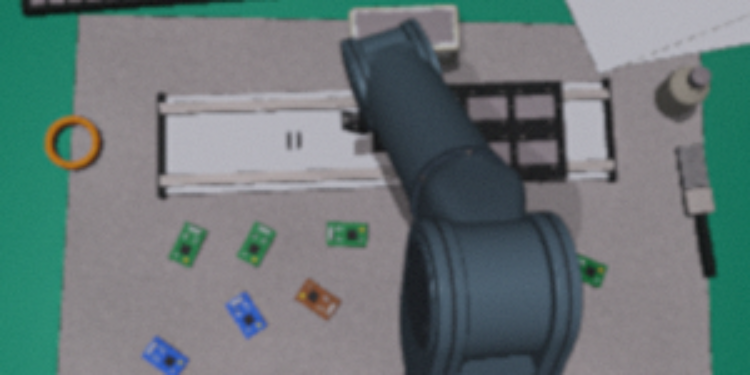

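>>> {"name": "apply_moves", "arguments": {"steps": [{"x": 0,"y": 0.2,"z": 0,"ax": 0,"ay": 0,"az": 0,"hand": 0},{"x": 0,"y": 0.2,"z": 0,"ax": 0,"ay": 0,"az": 0,"hand": 0},{"x": 0,"y": 0,"z": 0,"ax": 0,"ay": 0,"az": 0,"hand": 0}]}}

```text
time: 6.1
position: [0.5832, 0.0009, 0.0441]
ee_rot: [3.141, 0.002, 0.056]
contact_force: [-5.6, -1.1, 2.8]
grip_width: 0.0132
grip_force: 43.5
```

>>> {"name": "apply_moves", "arguments": {"steps": [{"x": 0,"y": 0.08,"z": 0,"ax": 0,"ay": 0,"az": 0,"hand": 0},{"x": 0,"y": 0,"z": 0,"ax": 0,"ay": 0,"az": 0,"hand": 0}]}}

```text
time: 6.3
position: [0.5833, -0.0003, 0.0442]
ee_rot: [3.141, 0.002, 0.057]
contact_force: [-6.4, 0.0, 2.6]
grip_width: 0.0132
grip_force: 43.5
```

>>> {"name": "apply_moves", "arguments": {"steps": [{"x": 0,"y": 0.08,"z": 0,"ax": 0,"ay": 0,"az": 0,"hand": 0},{"x": 0,"y": 0,"z": 0,"ax": 0,"ay": 0,"az": 0,"hand": 0}]}}

```text
time: 6.5
position: [0.5834, -0.0022, 0.0441]
ee_rot: [3.141, 0.002, 0.057]
contact_force: [-5.9, 0.0, 2.5]
grip_width: 0.0131
grip_force: 43.5
```

>>> {"name": "apply_moves", "arguments": {"steps": [{"x": 0,"y": 0.08,"z": 0,"ax": 0,"ay": 0,"az": 0,"hand": 0},{"x": 0,"y": 0,"z": 0,"ax": 0,"ay": 0,"az": 0,"hand": 0}]}}

```text
time: 6.7
position: [0.5835, -0.0042, 0.0442]
ee_rot: [3.141, 0.002, 0.057]
contact_force: [-6.5, -0.1, 3.1]
grip_width: 0.0133
grip_force: 43.5
```

>>> {"name": "apply_moves", "arguments": {"steps": [{"x": 0,"y": 0.1,"z": 0,"ax": 0,"ay": 0,"az": 0,"hand": 0},{"x": 0,"y": 0,"z": 0,"ax": 0,"ay": 0,"az": 0,"hand": 0}]}}

```text
time: 6.9
position: [0.5836, -0.0068, 0.0441]
ee_rot: [3.141, 0.002, 0.057]
contact_force: [-5.6, -0.5, 2.9]
grip_width: 0.0135
grip_force: 43.5
```

>>> {"name": "apply_moves", "arguments": {"steps": [{"x": 0,"y": 0.1,"z": 0,"ax": 0,"ay": 0,"az": 0,"hand": 0},{"x": 0,"y": 0,"z": 0,"ax": 0,"ay": 0,"az": 0,"hand": 0}]}}

```text
time: 7.1
position: [0.5838, -0.0093, 0.0442]
ee_rot: [3.141, 0.002, 0.056]
contact_force: [-5.7, -0.1, 3.1]
grip_width: 0.0133
grip_force: 43.5
```

>>> {"name": "apply_moves", "arguments": {"steps": [{"x": 0,"y": 0.1,"z": 0,"ax": 0,"ay": 0,"az": 0,"hand": 0},{"x": 0,"y": 0,"z": 0,"ax": 0,"ay": 0,"az": 0,"hand": 0}]}}

```text
time: 7.3
position: [0.5839, -0.0118, 0.0441]
ee_rot: [3.141, 0.002, 0.057]
contact_force: [-6.0, -0.8, 4.3]
grip_width: 0.0128
grip_force: 43.5
```

>>> {"name": "apply_moves", "arguments": {"steps": [{"x": 0,"y": 0.1,"z": 0,"ax": 0,"ay": 0,"az": 0,"hand": 0},{"x": 0,"y": 0,"z": 0,"ax": 0,"ay": 0,"az": 0,"hand": 0}]}}

```text
time: 7.5
position: [0.584, -0.0144, 0.0441]
ee_rot: [3.141, 0.002, 0.056]
contact_force: [-5.8, -0.7, 3.9]
grip_width: 0.0135
grip_force: 43.5
```

>>> {"name": "apply_moves", "arguments": {"steps": [{"x": 0,"y": 0.1,"z": 0,"ax": 0,"ay": 0,"az": 0,"hand": 0},{"x": 0,"y": 0,"z": 0,"ax": 0,"ay": 0,"az": 0,"hand": 0}]}}

```text
time: 7.7
position: [0.5842, -0.0168, 0.0442]
ee_rot: [3.141, 0.002, 0.057]
contact_force: [-6.1, -0.4, 3.8]
grip_width: 0.0131
grip_force: 43.5
```

>>> {"name": "apply_moves", "arguments": {"steps": [{"x": 0,"y": 0.1,"z": 0,"ax": 0,"ay": 0,"az": 0,"hand": 0},{"x": 0,"y": 0,"z": 0,"ax": 0,"ay": 0,"az": 0,"hand": 0}]}}

```text
time: 7.9
position: [0.5842, -0.0193, 0.0441]
ee_rot: [3.141, 0.002, 0.056]
contact_force: [-6.0, 0.2, 3.7]
grip_width: 0.0127
grip_force: 43.5
```

```bash
python3 - <<'E'
from h import *
f=frame("top");cv2.imwrite("pics/t3.png",cv2.resize(f["image"][120:270,160:460,::-1],None,fx=2.5,fy=2.5))
P=cloud(f);Z=P[...,2];X,Y=P[...,0],P[...,1]
# profile along rail axis of heights on right part
c=np.array([.585,.005]);yh=np.array([-.057,.998]);xh=np.array([.998,.057])
d=P[...,:2]-c;a=d@yh;b=d@xh
for lo in np.arange(-.35,-.25,.006):
    m=(a>lo)&(a<lo+.006)&(abs(b)<.05);print(round(lo,3),Z[m].mean().round(4),end="; ")
g=f["image"].mean(2);print()
for lo in np.arange(-.35,-.25,.006):
    m=(a>lo)&(a<lo+.006)&(abs(b)<.05);print(round(lo,3),g[m].mean().round(0),end="; ")
E
```

```text
-0.35 0.0002; -0.344 0.0145; -0.338 0.0145; -0.332 0.0095; -0.326 0.0081; -0.32 0.0078; -0.314 0.0077; -0.308 0.0082; -0.302 0.0079; -0.296 0.0224; -0.29 0.0275; -0.284 0.0294; -0.278 0.028; -0.272 0.0285; -0.266 0.0271; -0.26 0.0273; -0.254 0.0273; 
-0.35 121.0; -0.344 78.0; -0.338 49.0; -0.332 125.0; -0.326 177.0; -0.32 177.0; -0.314 176.0; -0.308 179.0; -0.302 171.0; -0.296 135.0; -0.29 78.0; -0.284 37.0; -0.278 69.0; -0.272 90.0; -0.266 99.0; -0.26 86.0; -0.254 92.0;
```

>>> {"name": "apply_moves", "arguments": {"steps": [{"x": 0,"y": 0.1,"z": 0,"ax": 0,"ay": 0,"az": 0,"hand": 0},{"x": 0,"y": 0,"z": 0,"ax": 0,"ay": 0,"az": 0,"hand": 0}]}}

```text
time: 8.15
position: [0.5844, -0.0218, 0.0441]
ee_rot: [3.141, 0.002, 0.056]
contact_force: [-6.0, -0.5, 3.5]
grip_width: 0.0133
grip_force: 43.5
```

>>> {"name": "apply_moves", "arguments": {"steps": [{"x": 0,"y": 0.1,"z": 0,"ax": 0,"ay": 0,"az": 0,"hand": 0},{"x": 0,"y": 0,"z": 0,"ax": 0,"ay": 0,"az": 0,"hand": 0}]}}

```text
time: 8.35
position: [0.5845, -0.0244, 0.0441]
ee_rot: [3.141, 0.002, 0.056]
contact_force: [-5.5, 1.0, 4.5]
grip_width: 0.0135
grip_force: 43.5
```

```bash
python3 - <<'E'
from h import *
P=np.load("top.npy");Z=P[...,2];X,Y=P[...,0],P[...,1]
c=np.array([.585,.005]);yh=np.array([-.057,.998]);xh=np.array([.998,.057])
d=P[...,:2]-c;a=d@yh;b=d@xh
m=(Z>.06)&(b>.08)&(b<.2)&(abs(a)<.15)
print("reader along",np.percentile(a[m],[1,50,99]))
m=(Z>.009)&(abs(b)<.06)&(abs(a)<.4);print("rail along",np.percentile(a[m],[0.1,99.9]))
m=(Z>.024)&(Z<.034)&(abs(b)<.06)&(abs(a)<.4);print("car along",np.percentile(a[m],[1,99]))
E
```

```text
reader along [-0.10816255 -0.03087325  0.04810184]
rail along [-0.34247262  0.34329629]
car along [-0.1026901   0.17786839]
```

>>> {"name": "apply_moves", "arguments": {"steps": [{"x": 0,"y": 0.2,"z": 0,"ax": 0,"ay": 0,"az": 0,"hand": 0},{"x": 0,"y": 0.2,"z": 0,"ax": 0,"ay": 0,"az": 0,"hand": 0},{"x": 0,"y": 0,"z": 0,"ax": 0,"ay": 0,"az": 0,"hand": 0}]}}

```text
time: 8.65
position: [0.5848, -0.0297, 0.0442]
ee_rot: [-3.137, 0.002, 0.059]
contact_force: [-6.4, 8.8, 3.0]
grip_width: 0.0128
grip_force: 43.7
```

>>> {"name": "apply_moves", "arguments": {"steps": [{"x": 0,"y": 0.1,"z": 0,"ax": 0,"ay": 0,"az": 0,"hand": 0},{"x": 0,"y": 0,"z": 0,"ax": 0,"ay": 0,"az": 0,"hand": 0}]}}

```text
time: 8.85
position: [0.5848, -0.0299, 0.0442]
ee_rot: [-3.135, 0.002, 0.061]
contact_force: [-6.3, 13.5, 4.9]
grip_width: 0.013
grip_force: 44.0
```

>>> {"name": "apply_moves", "arguments": {"steps": [{"x": 0,"y": 0.1,"z": 0,"ax": 0,"ay": 0,"az": 0,"hand": 0},{"x": 0,"y": 0,"z": 0,"ax": 0,"ay": 0,"az": 0,"hand": 0}]}}

```text
time: 9.05
position: [0.5849, -0.0315, 0.0442]
ee_rot: [-3.134, 0.002, 0.062]
contact_force: [-7.6, 7.9, 4.5]
grip_width: 0.0131
grip_force: 44.2
```

>>> {"name": "apply_moves", "arguments": {"steps": [{"x": 0,"y": 0.1,"z": 0,"ax": 0,"ay": 0,"az": 0,"hand": 0},{"x": 0,"y": 0,"z": 0,"ax": 0,"ay": 0,"az": 0,"hand": 0}]}}

```text
time: 9.25
position: [0.5854, -0.0411, 0.0442]
ee_rot: [3.141, 0.002, 0.057]
contact_force: [-5.9, -2.0, 4.1]
grip_width: 0.0132
grip_force: 43.6
```

>>> {"name": "apply_moves", "arguments": {"steps": [{"x": 0,"y": 0.1,"z": 0,"ax": 0,"ay": 0,"az": 0,"hand": 0},{"x": 0,"y": 0,"z": 0,"ax": 0,"ay": 0,"az": 0,"hand": 0}]}}

```text
time: 9.45
position: [0.5855, -0.0432, 0.0442]
ee_rot: [-3.141, 0.002, 0.057]
contact_force: [-6.1, 2.9, 4.5]
grip_width: 0.013
grip_force: 43.6
```

>>> {"name": "apply_moves", "arguments": {"steps": [{"x": 0,"y": 0,"z": 0,"ax": 0,"ay": 0,"az": 0,"hand": 0.45},{"x": 0,"y": 0,"z": 0,"ax": 0,"ay": 0,"az": 0,"hand": 0.45},{"x": 0,"y": 0,"z": -1,"ax": 0,"ay": 0,"az": 0,"hand": 0.45},{"x": 0,"y": 0,"z": -1,"ax": 0,"ay": 0,"az": 0,"hand": 0.45},{"x": -0.5,"y": 1,"z": -1,"ax": 0,"ay": 0,"az": 0,"hand": 1},{"x": -0.5,"y": 1,"z": -1,"ax": 0,"ay": 0,"az": 0,"hand": 1},{"x": -0.5,"y": 1,"z": -1,"ax": 0,"ay": 0,"az": 0,"hand": 1},{"x": -0.5,"y": 1,"z": -1,"ax": 0,"ay": 0,"az": 0,"hand": 1},{"x": -0.5,"y": 1,"z": -1,"ax": 0,"ay": 0,"az": 0,"hand": 1},{"x": 0,"y": 0,"z": 0,"ax": 0,"ay": 0,"az": 0,"hand": 1}]}}

```text
time: 10.45
position: [0.5324, -0.1781, 0.2227]
ee_rot: [3.136, -0.006, 0.05]
contact_force: [0.6, 0.4, 0.3]
grip_width: 0.0853
grip_force: 0.0
```

```bash
python3 - <<'E'
from h import *
s=ctrl.observe();print(s["position"],s["ee_rot"],s["grip_width"],s["time"])
f=frame("wrist");cv2.imwrite("pics/w3.png",f["image"][:,:,::-1]);np.savez("w3.npz",**{k:f[k] for k in("image","z_map","T","fl","cx","cy")})
for b in boards(f,.005,300): print(b)
E
```

```text
[ 0.53236905 -0.17806781  0.22270741] [ 3.13601933 -0.00628692  0.05004768] 0.08527002591330811 10.45
(0.39, -0.2902, 68.5, (np.float64(53.2), np.float64(36.3)))
(0.4364, -0.1937, -38.8, (np.float64(60.2), np.float64(36.0)))
(0.4431, -0.0769, 54.0, (np.float64(59.6), np.float64(36.5)))
(0.436, 0.0622, 88.8, (np.float64(60.8), np.float64(36.5)))
(0.4189, 0.1958, -26.5, (np.float64(60.8), np.float64(36.8)))
```

View pics/w3.png

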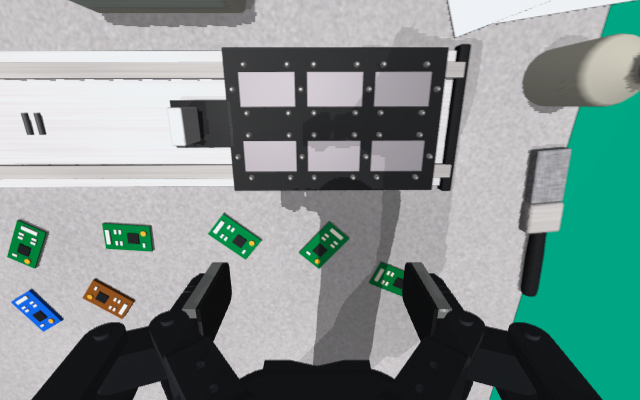

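```bash
python3 - <<'E'
from h import *
f=dict(np.load("w3.npz"))
g=cv2.cvtColor(f["image"],cv2.COLOR_RGB2GRAY);m=np.zeros_like(g);m[50:185,232:440]=(g[50:185,232:440]>75)*255
m=cv2.morphologyEx(m,cv2.MORPH_OPEN,np.ones((7,7)))
out=[]
for c in cv2.findContours(m,cv2.RETR_EXTERNAL,cv2.CHAIN_APPROX_NONE)[0]:
    if cv2.contourArea(c)<900: continue
    r=cv2.minAreaRect(on_plane(f,c[:,0],.028)[:,:2].astype(np.float32)*1000);print(np.round(r[0],1),np.round(r[1],1),round(r[2],1));out.append(r[0])
p=np.array(out)/1000
# fit grid: carrier frame offsets
from scipy.optimize import least_squares
loc=np.array([(x,y) for x in(-.035,.035) for y in(-.071,0,.071)])
def res(v):
    R=np.array([[np.cos(v[2]),-np.sin(v[2])],[np.sin(v[2]),np.cos(v[2])]]);G=loc@R.T+v[:2]
    d=np.linalg.norm(p[:,None]-G[None],axis=2);k=d.argmin(1);return (p-G[k]).ravel()
s=least_squares(res,[.595,-.19,.055]);print(s.x,np.abs(s.fun).max())
c,t=s.x[:2],s.x[2];R=np.array([[np.cos(t),-np.sin(t)],[np.sin(t),np.cos(t)]])
print((loc@R.T+c).round(4))
Q=cloud(f);q=Q[(abs(Q[...,2]-.07)<.006)&(abs(Q[...,0]-.585)<.04)&(abs(Q[...,1]+.043)<.04)]
print("tab",cv2.minAreaRect(q[:,:2].astype(np.float32)*1000))
E
```

```text
[ 554.7 -126. ] [33.6 59.2] 2.8
[ 562.3 -267.8] [34.8 59. ] 2.9
[ 558.8 -197. ] [34.8 59.2] 2.8
[ 632.5 -264.2] [34.3 59.2] 2.9
[ 628.9 -193.2] [34.3 59.4] 2.9
[ 624.7 -122.5] [35.3 59.5] 2.9
[ 0.59365723 -0.19513638  0.05356542] 0.00025906224880023476
[[ 0.5625 -0.2679]
 [ 0.5587 -0.197 ]
 [ 0.5549 -0.1261]
 [ 0.6324 -0.2642]
 [ 0.6286 -0.1933]
 [ 0.6248 -0.1224]]
tab ((585.8427734375, -43.48628616333008), (35.397735595703125, 14.537569999694824), 1.9589850902557373)
```

```bash
cat >> h.py <<'E'
def plan(p,yawdeg):  # turn first, then shift in the final tool axes
    s=ctrl.observe();R=Ro.from_euler('xyz',s["ee_rot"]);F=Ro.from_euler('xyz',[np.pi,0,np.radians(yawdeg)])
    rv=(R.inv()*F).as_rotvec(degrees=True)/8;d=F.inv().apply(np.array(p)-s["position"])/.025
    print("t",round(s["time"],2),"at",s["position"].round(4),"rpy",np.degrees(s["ee_rot"]).round(1),"turn",rv.round(2),"n",int(np.ceil(abs(rv).max())),"shift",d.round(2))
N=[(.5625,-.2679),(.5587,-.197),(.5549,-.1261),(.6324,-.2642),(.6286,-.1933),(.6248,-.1224)]
E
python3 -c "
from h import *
plan([.388,-.2937,.06],68.3)"
```

```text
t 10.5 at [ 0.5323 -0.1752  0.221 ] rpy [179.8  -0.3   3. ] turn [ 0.04 -0.02 -8.16] n 9 shift [-6.54 -3.61  6.44]
```

>>> {"name": "apply_moves", "arguments": {"steps": [{"x": 0,"y": 0,"z": 0,"ax": 0.04,"ay": 0,"az": -0.91,"hand": 0.7},{"x": 0,"y": 0,"z": 0,"ax": 0,"ay": 0,"az": -0.91,"hand": 0.7},{"x": 0,"y": 0,"z": 0,"ax": 0,"ay": 0,"az": -0.91,"hand": 0.7},{"x": 0,"y": 0,"z": 0,"ax": 0,"ay": 0,"az": -0.91,"hand": 0.7},{"x": 0,"y": 0,"z": 0,"ax": 0,"ay": 0,"az": -0.91,"hand": 0.7},{"x": 0,"y": 0,"z": 0,"ax": 0,"ay": 0,"az": -0.91,"hand": 0.7},{"x": 0,"y": 0,"z": 0,"ax": 0,"ay": 0,"az": -0.91,"hand": 0.7},{"x": 0,"y": 0,"z": 0,"ax": 0,"ay": 0,"az": -0.91,"hand": 0.7},{"x": 0,"y": 0,"z": 0,"ax": 0,"ay": 0,"az": -0.88,"hand": 0.7}], "squeeze": 60}}

```text
time: 11.4
position: [0.5318, -0.1708, 0.2182]
ee_rot: [-3.139, -0.006, 1.203]
contact_force: [1.1, 0.6, 0.8]
grip_width: 0.0597
grip_force: 0.0
```

>>> {"name": "apply_moves", "arguments": {"steps": [{"x": -0.93,"y": -0.52,"z": 0,"ax": 0,"ay": 0,"az": 0,"hand": 0.7},{"x": -0.93,"y": -0.52,"z": 0.4,"ax": 0,"ay": 0,"az": 0,"hand": 0.7},{"x": -0.93,"y": -0.52,"z": 1,"ax": 0,"ay": 0,"az": 0,"hand": 0.7},{"x": -0.93,"y": -0.52,"z": 1,"ax": 0,"ay": 0,"az": 0,"hand": 0.7},{"x": -0.93,"y": -0.52,"z": 1,"ax": 0,"ay": 0,"az": 0,"hand": 0.7},{"x": -0.93,"y": -0.52,"z": 1,"ax": 0,"ay": 0,"az": 0,"hand": 0.7},{"x": -0.93,"y": -0.5,"z": 1,"ax": 0,"ay": 0,"az": 0,"hand": 0.7},{"x": 0,"y": 0,"z": 1,"ax": 0,"ay": 0,"az": 0,"hand": 0.7},{"x": 0,"y": 0,"z": 0,"ax": 0,"ay": 0,"az": 0,"hand": 0.7},{"x": 0,"y": 0,"z": 0,"ax": 0,"ay": 0,"az": 0,"hand": 0.7}]}}

```text
time: 12.4
position: [0.3885, -0.2883, 0.0583]
ee_rot: [-3.139, -0.006, 1.198]
contact_force: [-0.3, 0.0, 0.2]
grip_width: 0.0595
grip_force: 0.0
```

```bash
python3 -c "
from h import *
plan([.388,-.2937,.0015],68.3)
f=frame('wrist');cv2.imwrite('pics/w4.png',f['image'][:,:,::-1])
for b in boards(f,.005,300): print(b)"
```

```text
t 12.4 at [ 0.3885 -0.2883  0.0583] rpy [-179.9   -0.4   68.6] turn [-0.02 -0.04  0.04] n 1 shift [-0.21  0.06  2.27]
(0.5609, -0.5066, 87.2, (np.float64(66.9), np.float64(61.2)))
(0.3879, -0.2943, 68.5, (np.float64(60.1), np.float64(36.0)))
(0.4359, -0.1945, -39.0, (np.float64(60.0), np.float64(36.2)))
```

View pics/w4.png

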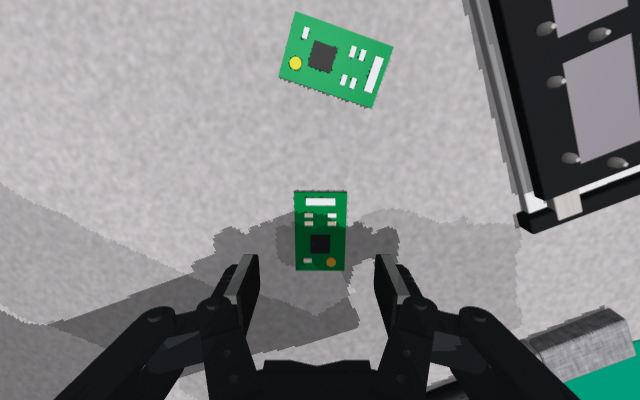

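>>> {"name": "apply_moves", "arguments": {"steps": [{"x": -0.23,"y": 0.06,"z": 0.5,"ax": 0,"ay": -0.04,"az": 0.02,"hand": 0.7},{"x": 0,"y": 0,"z": 1,"ax": 0,"ay": 0,"az": 0,"hand": 0.7},{"x": 0,"y": 0,"z": 0.75,"ax": 0,"ay": 0,"az": 0,"hand": 0.7},{"x": 0,"y": 0,"z": 0,"ax": 0,"ay": 0,"az": 0,"hand": 0.7},{"x": 0,"y": 0,"z": 0,"ax": 0,"ay": 0,"az": 0,"hand": 0.3},{"x": 0,"y": 0,"z": 0,"ax": 0,"ay": 0,"az": 0,"hand": 0.3},{"x": 0,"y": 0,"z": 0,"ax": 0,"ay": 0,"az": 0,"hand": 0.3},{"x": 0,"y": 0,"z": 0,"ax": 0,"ay": 0,"az": 0,"hand": 0.3}]}}

```text
time: 13.25
position: [0.3875, -0.2958, 0.0034]
ee_rot: [-3.141, 0.001, 1.193]
contact_force: [-0.9, 1.7, 4.7]
grip_width: 0.031
grip_force: 59.0
```

>>> {"name": "apply_moves", "arguments": {"steps": [{"x": 0,"y": 0,"z": -0.5,"ax": 0,"ay": 0,"az": 0,"hand": 0.3},{"x": 0,"y": 0,"z": -1,"ax": 0,"ay": 0,"az": 0,"hand": 0.3},{"x": 0,"y": 0,"z": -1,"ax": 0,"ay": 0,"az": 0,"hand": 0.3},{"x": 0,"y": 0,"z": -1,"ax": 0,"ay": 0,"az": 0,"hand": 0.3},{"x": 0,"y": 0,"z": 0,"ax": 0,"ay": 0,"az": 0,"hand": 0.3},{"x": 0,"y": 0,"z": 0,"ax": 0,"ay": 0,"az": 0,"hand": 0.3}]}}

```text
time: 13.85
position: [0.3872, -0.2961, 0.0907]
ee_rot: [-3.141, 0.002, 1.193]
contact_force: [0.9, 0.2, -0.4]
grip_width: 0.0309
grip_force: 59.4
```

```bash
python3 -c "
from h import *
plan([*N[3],.1],93.07)"
```

```text
t 13.85 at [ 0.3872 -0.2961  0.0907] rpy [-1.80e+02  1.00e-01  6.83e+01] turn [-0.01  0.01 -3.09] n 4 shift [ 0.75  9.86 -0.37]
```

```bash
python3 -c "
from h import *
f=frame('wrist');cv2.imwrite('pics/w5.png',cv2.resize(f['image'][180:360,180:460,::-1],None,fx=2,fy=2))
Q=cloud(f);print(Q[200:330:10,320].round(3).tolist())"
```

```text
[[0.391, -0.292, -0.001], [0.4, -0.268, 0.092], [0.398, -0.272, 0.094], [0.396, -0.278, 0.092], [0.394, -0.283, 0.093], [0.391, -0.289, 0.092], [0.389, -0.294, 0.091], [0.388, -0.298, 0.095], [0.385, -0.304, 0.094], [0.383, -0.311, 0.092], [0.38, -0.317, 0.092], [0.352, -0.391, -0.0], [0.348, -0.401, 0.0]]
```

View pics/w5.png

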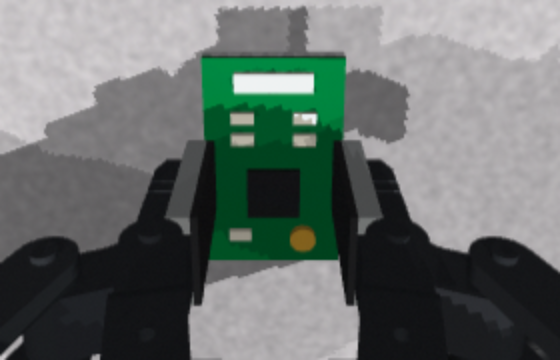

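```bash
cat >> h.py <<'E'
def inhand(n=None):
    f=frame('wrist');s=ctrl.observe();z=s["position"][2]+.0015
    R=Ro.from_euler('xyz',s["ee_rot"])
    hsv=cv2.cvtColor(f["image"],cv2.COLOR_RGB2HSV);m=cv2.inRange(hsv,(40,90,20),(85,255,255));m[:,:235]=0;m[:,405:]=0;m[:170]=0
    k,l,st,_=cv2.connectedComponentsWithStats(cv2.morphologyEx(m,cv2.MORPH_CLOSE,np.ones((9,9))));i=1+st[1:,4].argmax()
    v,u=np.nonzero(l==i);p=R.inv().apply(on_plane(f,np.c_[u,v],z)-s["position"])*1000
    cen=(np.percentile(p[:,0],.5)+np.percentile(p[:,0],99.5))/2
    print("inhand x range",np.percentile(p[:,0],[.5,99.5]).round(1),"y",np.percentile(p[:,1],[1,99]).round(1),"cen",cen.round(1),"area",len(u))
    if n is not None: plan([N[n][0]-cen/1000*np.cos(np.radians(93.07)),N[n][1]-cen/1000*np.sin(np.radians(93.07)),.0315],93.07)
E
python3 -c "
from h import *
inhand(3)"
```

```text
inhand x range [-28.7  31.5] y [-17.9  17.2] cen 1.4 area 5432
t 13.95 at [ 0.3863 -0.2954  0.0893] rpy [-179.8    0.    68.3] turn [-0.02  0.   -3.09] n 4 shift [0.66 9.9  2.31]
```

>>> {"name": "apply_moves", "arguments": {"steps": [{"x": 0,"y": 0,"z": -0.1,"ax": 0,"ay": 0,"az": -0.77,"hand": 0.3},{"x": 0,"y": 0,"z": -0.1,"ax": 0,"ay": 0,"az": -0.77,"hand": 0.3},{"x": 0,"y": 0,"z": -0.1,"ax": 0,"ay": 0,"az": -0.77,"hand": 0.3},{"x": 0,"y": 0,"z": 0,"ax": 0,"ay": 0,"az": -0.78,"hand": 0.3}]}}

```text
time: 14.35
position: [0.3864, -0.295, 0.0964]
ee_rot: [-3.138, -0.001, 1.629]
contact_force: [0.2, 0.2, 0.4]
grip_width: 0.031
grip_force: 59.4
```

>>> {"name": "apply_moves", "arguments": {"steps": [{"x": 0.06,"y": 0.98,"z": 0,"ax": 0,"ay": 0,"az": 0,"hand": 0.3},{"x": 0.06,"y": 0.98,"z": 0,"ax": 0,"ay": 0,"az": 0,"hand": 0.3},{"x": 0.06,"y": 0.98,"z": 0,"ax": 0,"ay": 0,"az": 0,"hand": 0.3},{"x": 0.06,"y": 0.98,"z": 0,"ax": 0,"ay": 0,"az": 0,"hand": 0.3},{"x": 0.06,"y": 0.98,"z": 0,"ax": 0,"ay": 0,"az": 0,"hand": 0.3},{"x": 0.06,"y": 0.98,"z": 0,"ax": 0,"ay": 0,"az": 0,"hand": 0.3},{"x": 0.06,"y": 0.98,"z": 0,"ax": 0,"ay": 0,"az": 0,"hand": 0.3},{"x": 0.06,"y": 0.98,"z": 0,"ax": 0,"ay": 0,"az": 0,"hand": 0.3},{"x": 0.06,"y": 0.98,"z": 0,"ax": 0,"ay": 0,"az": 0,"hand": 0.3},{"x": 0.06,"y": 0.98,"z": 0,"ax": 0,"ay": 0,"az": 0,"hand": 0.3}]}}

```text
time: 15.35
position: [0.6308, -0.2667, 0.0948]
ee_rot: [-3.137, -0.001, 1.625]
contact_force: [0.6, -0.1, -0.1]
grip_width: 0.0316
grip_force: 59.4
```

>>> {"name": "apply_moves", "arguments": {"steps": [{"x": 0,"y": 0,"z": 0,"ax": 0,"ay": 0,"az": 0,"hand": 0.3},{"x": 0,"y": 0,"z": 0,"ax": 0,"ay": 0,"az": 0,"hand": 0.3}]}}

```text
time: 15.55
position: [0.6299, -0.2666, 0.0949]
ee_rot: [-3.137, -0.001, 1.626]
contact_force: [0.1, -0.5, -0.6]
grip_width: 0.0307
grip_force: 59.4
```

```bash
python3 -c "
from h import *
inhand(3)"
```

```text
inhand x range [-27.   32.8] y [-17.9  17.2] cen 2.9 area 5484
t 15.6 at [ 0.6293 -0.2672  0.0951] rpy [-1.797e+02 -1.000e-01  9.310e+01] turn [-0.04 -0.01  0.  ] n 1 shift [-0.    0.13  2.54]
```

>>> {"name": "apply_moves", "arguments": {"steps": [{"x": 0.03,"y": 0.13,"z": 0.5,"ax": -0.04,"ay": 0,"az": 0,"hand": 0.3},{"x": 0,"y": 0,"z": 0.8,"ax": 0,"ay": 0,"az": 0,"hand": 0.3},{"x": 0,"y": 0,"z": 0.7,"ax": 0,"ay": 0,"az": 0,"hand": 0.3},{"x": 0,"y": 0,"z": 0.3,"ax": 0,"ay": 0,"az": 0,"hand": 0.3},{"x": 0,"y": 0,"z": 0.24,"ax": 0,"ay": 0,"az": 0,"hand": 0.3},{"x": 0,"y": 0,"z": 0,"ax": 0,"ay": 0,"az": 0,"hand": 0.3}]}}

```text
time: 16.2
position: [0.6337, -0.2662, 0.0323]
ee_rot: [3.139, -0.001, 1.625]
contact_force: [0.3, -0.1, -0.4]
grip_width: 0.0309
grip_force: 61.3
```

>>> {"name": "apply_moves", "arguments": {"steps": [{"x": 0,"y": 0,"z": 0,"ax": 0,"ay": 0,"az": 0,"hand": 0.55},{"x": 0,"y": 0,"z": 0,"ax": 0,"ay": 0,"az": 0,"hand": 0.55},{"x": 0,"y": 0,"z": -0.5,"ax": 0,"ay": 0,"az": 0,"hand": 0.6},{"x": 0,"y": 0,"z": -1,"ax": 0,"ay": 0,"az": 0,"hand": 0.7},{"x": 0,"y": 0,"z": -1,"ax": 0,"ay": 0,"az": 0,"hand": 0.7},{"x": 0,"y": 0,"z": -1,"ax": 0,"ay": 0,"az": 0,"hand": 0.7},{"x": 0,"y": 0,"z": -1,"ax": 0,"ay": 0,"az": 0,"hand": 0.7},{"x": 0,"y": 0,"z": -0.5,"ax": 0,"ay": 0,"az": 0,"hand": 0.7},{"x": 0,"y": 0,"z": 0,"ax": 0,"ay": 0,"az": 0,"hand": 0.7},{"x": 0,"y": 0,"z": 0,"ax": 0,"ay": 0,"az": 0,"hand": 0.7}]}}

```text
time: 17.2
position: [0.6331, -0.2664, 0.1572]
ee_rot: [3.139, -0.0, 1.625]
contact_force: [-0.7, -0.1, -0.6]
grip_width: 0.0599
grip_force: 0.0
```

```bash
cat >> h.py <<'E'
def chk(z=.033):
    f=frame('wrist');c=np.array([.59366,-.19514]);
    for b in boards(f,z,300):
        if abs(b[0]-c[0])<.08 and abs(b[1]-c[1])<.12:
            d=[np.hypot(b[0]-n[0],b[1]-n[1]) for n in N];i=int(np.argmin(d));print("nest",i,"off mm",round(1e3*(b[0]-N[i][0]),1),round(1e3*(b[1]-N[i][1]),1),"ang",b[2],b[3])
    return f
E
python3 -c "
from h import *
f=chk();cv2.imwrite('pics/w6.png',f['image'][:,:,::-1])
plan([.4362,-.194,.06],141.1)
f=frame('scene')
for b in boards(f,.005,50,600): print(round(b[0]-.0034,4),round(b[1]-.0003,4),b[2:])"
```

```text
nest 3 off mm 0.5 -0.4 ang -86.9 (np.float64(60.6), np.float64(36.7))
t 17.25 at [ 0.6327 -0.2663  0.1565] rpy [ 1.799e+02 -1.000e-01  9.310e+01] turn [ 0.01 -0.   -6.  ] n 7 shift [ 7.93 -2.69  3.86]
0.6207 -0.276 (-86.7, (np.float64(65.1), np.float64(40.7)))
0.4365 -0.1936 (-39.2, (np.float64(59.5), np.float64(35.5)))
0.4429 -0.0766 (55.3, (np.float64(59.2), np.float64(34.5)))
0.4359 0.0621 (88.6, (np.float64(58.1), np.float64(35.3)))
0.4189 0.1955 (-25.7, (np.float64(59.5), np.float64(34.5)))
0.4169 0.2971 (-22.8, (np.float64(60.6), np.float64(34.4)))
0.5634 0.4896 (1.6, (np.float64(47.0), np.float64(19.6)))
```

View pics/w6.png

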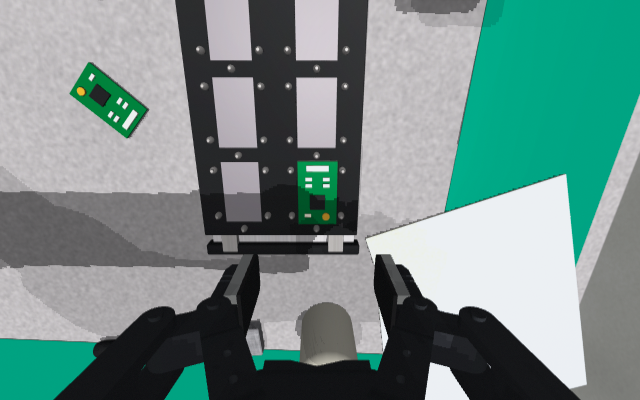

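>>> {"name": "apply_moves", "arguments": {"steps": [{"x": 0,"y": 0,"z": 0,"ax": 0,"ay": 0,"az": -1,"hand": 0.7},{"x": 0,"y": 0,"z": 0,"ax": 0,"ay": 0,"az": -1,"hand": 0.7},{"x": 0,"y": 0,"z": 0,"ax": 0,"ay": 0,"az": -1,"hand": 0.7},{"x": 0,"y": 0,"z": 0,"ax": 0,"ay": 0,"az": -1,"hand": 0.7},{"x": 0,"y": 0,"z": 0,"ax": 0,"ay": 0,"az": -1,"hand": 0.7},{"x": 0,"y": 0,"z": 0,"ax": 0,"ay": 0,"az": -1,"hand": 0.7}]}}

```text
time: 17.9
position: [0.6328, -0.2662, 0.1562]
ee_rot: [3.14, -0.0, 2.468]
contact_force: [-0.5, -0.7, 0.3]
grip_width: 0.0596
grip_force: 0.0
```

>>> {"name": "apply_moves", "arguments": {"steps": [{"x": 0.99,"y": -0.34,"z": 0,"ax": 0,"ay": 0,"az": 0,"hand": 0.7},{"x": 0.99,"y": -0.34,"z": 0.5,"ax": 0,"ay": 0,"az": 0,"hand": 0.7},{"x": 0.99,"y": -0.34,"z": 0.5,"ax": 0,"ay": 0,"az": 0,"hand": 0.7},{"x": 0.99,"y": -0.34,"z": 0.5,"ax": 0,"ay": 0,"az": 0,"hand": 0.7},{"x": 0.99,"y": -0.34,"z": 0.5,"ax": 0,"ay": 0,"az": 0,"hand": 0.7},{"x": 0.99,"y": -0.34,"z": 0.5,"ax": 0,"ay": 0,"az": 0,"hand": 0.7},{"x": 0.99,"y": -0.34,"z": 0.7,"ax": 0,"ay": 0,"az": 0,"hand": 0.7},{"x": 0.99,"y": -0.34,"z": 0.7,"ax": 0,"ay": 0,"az": 0,"hand": 0.7},{"x": 0,"y": 0,"z": 0,"ax": 0,"ay": 0,"az": 0,"hand": 0.7},{"x": 0,"y": 0,"z": 0,"ax": 0,"ay": 0,"az": 0,"hand": 0.7}]}}

```text
time: 18.9
position: [0.4365, -0.1946, 0.0591]
ee_rot: [3.139, 0.0, 2.463]
contact_force: [0.7, 0.2, -0.3]
grip_width: 0.0599
grip_force: 0.0
```

```bash
cat >> h.py <<'E'
def pick(z=.0015):
    f=frame('wrist');s=ctrl.observe()
    b=min(boards(f,.005,300),key=lambda b:np.hypot(b[0]-s["position"][0],b[1]-s["position"][1]));print(b)
    y=b[2];
    while y<0: y+=180
    plan([b[0],b[1],z],y)
E
python3 -c "
from h import *
pick()"
```

```text
(0.4359, -0.1942, -39.0, (np.float64(59.3), np.float64(36.1)))
t 18.95 at [ 0.4378 -0.1949  0.0597] rpy [1.798e+02 1.000e-01 1.411e+02] turn [0.02 0.01 0.01] n 1 shift [ 0.08 -0.02  2.33]
```

>>> {"name": "apply_moves", "arguments": {"steps": [{"x": 0.05,"y": -0.02,"z": 0.6,"ax": 0,"ay": 0,"az": 0,"hand": 0.7},{"x": 0,"y": 0,"z": 1,"ax": 0,"ay": 0,"az": 0,"hand": 0.7},{"x": 0,"y": 0,"z": 0.7,"ax": 0,"ay": 0,"az": 0,"hand": 0.7},{"x": 0,"y": 0,"z": 0,"ax": 0,"ay": 0,"az": 0,"hand": 0.7},{"x": 0,"y": 0,"z": 0,"ax": 0,"ay": 0,"az": 0,"hand": 0.3},{"x": 0,"y": 0,"z": 0,"ax": 0,"ay": 0,"az": 0,"hand": 0.3},{"x": 0,"y": 0,"z": 0,"ax": 0,"ay": 0,"az": 0,"hand": 0.3},{"x": 0,"y": 0,"z": 0,"ax": 0,"ay": 0,"az": 0,"hand": 0.3}]}}

```text
time: 19.75
position: [0.4361, -0.1967, 0.0042]
ee_rot: [-3.14, 0.004, 2.462]
contact_force: [-23.6, -24.6, 58.5]
grip_width: 0.0264
grip_force: 29.0
```

>>> {"name": "apply_moves", "arguments": {"steps": [{"x": 0,"y": 0,"z": -0.8,"ax": 0,"ay": 0,"az": 0,"hand": 0.3},{"x": 0,"y": 0,"z": -1,"ax": 0,"ay": 0,"az": 0,"hand": 0.3},{"x": 0,"y": 0,"z": -1,"ax": 0,"ay": 0,"az": 0,"hand": 0.3},{"x": 0,"y": 0,"z": -1,"ax": 0,"ay": 0,"az": 1,"hand": 0.3},{"x": 0,"y": 0,"z": 0,"ax": 0,"ay": 0,"az": 1,"hand": 0.3},{"x": 0,"y": 0,"z": 0,"ax": 0,"ay": 0,"az": 1,"hand": 0.3},{"x": 0,"y": 0,"z": 0,"ax": 0,"ay": 0,"az": 1,"hand": 0.3},{"x": 0,"y": 0,"z": 0,"ax": 0,"ay": 0,"az": 1,"hand": 0.3},{"x": 0,"y": 0,"z": 0,"ax": 0,"ay": 0,"az": 1,"hand": 0.3}]}}

```text
time: 20.65
position: [0.4364, -0.1947, 0.0984]
ee_rot: [3.137, 0.0, 1.619]
contact_force: [0.7, -0.3, -0.3]
grip_width: 0.0254
grip_force: 0.0
```

>>> {"name": "apply_moves", "arguments": {"steps": [{"x": -0.05,"y": 0.95,"z": 0,"ax": 0,"ay": 0,"az": 0,"hand": 0.3},{"x": -0.05,"y": 0.95,"z": 0,"ax": 0,"ay": 0,"az": 0,"hand": 0.3},{"x": -0.05,"y": 0.95,"z": 0,"ax": 0,"ay": 0,"az": 0,"hand": 0.3},{"x": -0.05,"y": 0.95,"z": 0,"ax": 0,"ay": 0,"az": 0,"hand": 0.3},{"x": -0.05,"y": 0.95,"z": 0,"ax": 0,"ay": 0,"az": 0,"hand": 0.3},{"x": -0.05,"y": 0.95,"z": 0,"ax": 0,"ay": 0,"az": 0,"hand": 0.3},{"x": -0.05,"y": 0.95,"z": 0,"ax": 0,"ay": 0,"az": 0,"hand": 0.3},{"x": -0.05,"y": 0.95,"z": 0,"ax": 0,"ay": 0,"az": 0,"hand": 0.3},{"x": 0,"y": 0,"z": 0,"ax": 0,"ay": 0,"az": 0,"hand": 0.3},{"x": 0,"y": 0,"z": 0,"ax": 0,"ay": 0,"az": 0,"hand": 0.3}]}}

```text
time: 21.65
position: [0.6262, -0.194, 0.0985]
ee_rot: [3.138, -0.001, 1.625]
contact_force: [-1.0, -0.5, 0.8]
grip_width: 0.0258
grip_force: 0.0
```

```bash
python3 -c "
from h import *
inhand(4)"
```

```text
inhand x range [-42.1  -0.9] y [-10.   14.2] cen -21.5 area 2570
t 21.7 at [ 0.6255 -0.1943  0.0983] rpy [179.8  -0.   93.1] turn [ 0.02 -0.    0.  ] n 1 shift [0.9  0.13 2.67]
```

```bash
python3 -c "
from h import *
f=frame('scene')
for b in boards(f,.005,50,600): print(round(b[0]-.0034,4),round(b[1]-.0003,4),b[2:])
f=frame('top');print()
for b in boards(f,.005,30,600): print(b)
chk(.033);f=frame('wrist');print()
for b in boards(f,.005,300): print(b)
plan([.4362,-.194,.10],141)
"
```

```text
0.6211 -0.2759 (-86.7, (np.float64(65.5), np.float64(39.9)))
0.4477 -0.1792 (-38.8, (np.float64(59.4), np.float64(35.7)))
0.4429 -0.0766 (55.3, (np.float64(59.2), np.float64(34.5)))
0.4359 0.0621 (88.6, (np.float64(58.1), np.float64(35.3)))
0.4191 0.1956 (-26.4, (np.float64(59.5), np.float64(34.8)))
0.4169 0.2971 (-22.8, (np.float64(60.6), np.float64(34.4)))
0.5637 0.4896 (1.6, (np.float64(46.5), np.float64(19.6)))

(0.4464, -0.1767, -38.4, (np.float64(55.2), np.float64(32.5)))
(0.4425, -0.0753, 53.6, (np.float64(55.9), np.float64(32.4)))
(0.4367, 0.0628, 85.0, (np.float64(55.1), np.float64(33.9)))
(0.4193, 0.1984, -26.8, (np.float64(54.6), np.float64(33.7)))
(0.4176, 0.2994, -24.2, (np.float64(55.9), np.float64(33.4)))
nest 3 off mm 0.7 -0.2 ang -86.5 (np.float64(61.7), np.float64(36.4))

(0.6348, -0.2849, -86.3, (np.float64(70.1), np.float64(41.2)))
(0.4476, -0.1795, -38.5, (np.float64(60.5), np.float64(36.9)))
(0.4435, -0.077, 54.0, (np.float64(61.2), np.float64(37.1)))
t 21.9 at [ 0.6253 -0.1946  0.098 ] rpy [179.9  -0.   93.1] turn [ 0.02  0.01 -5.99] n 6 shift [ 5.89 -4.74 -0.08]
```

>>> {"name": "apply_moves", "arguments": {"steps": [{"x": 0,"y": 0,"z": 0,"ax": 0,"ay": 0,"az": -1,"hand": 0.6},{"x": 0,"y": 0,"z": 0,"ax": 0,"ay": 0,"az": -1,"hand": 0.6},{"x": 0,"y": 0,"z": 0,"ax": 0,"ay": 0,"az": -1,"hand": 0.6},{"x": 0,"y": 0,"z": 0,"ax": 0,"ay": 0,"az": -1,"hand": 0.6},{"x": 0,"y": 0,"z": 0,"ax": 0,"ay": 0,"az": -1,"hand": 0.6},{"x": 0,"y": 0,"z": 0,"ax": 0,"ay": 0,"az": -1,"hand": 0.6}]}}

```text
time: 22.5
position: [0.6255, -0.1946, 0.098]
ee_rot: [3.14, 0.002, 2.468]
contact_force: [1.3, 0.4, -0.6]
grip_width: 0.0514
grip_force: 0.0
```

>>> {"name": "apply_moves", "arguments": {"steps": [{"x": 0.99,"y": -0.66,"z": 0,"ax": 0,"ay": 0,"az": 0,"hand": 0.6},{"x": 0.99,"y": -0.66,"z": 0,"ax": 0,"ay": 0,"az": 0,"hand": 0.6},{"x": 0.99,"y": -0.66,"z": 0,"ax": 0,"ay": 0,"az": 0,"hand": 0.6},{"x": 0.99,"y": -0.66,"z": 0,"ax": 0,"ay": 0,"az": 0,"hand": 0.6},{"x": 0.99,"y": -0.66,"z": 0.5,"ax": 0,"ay": 0,"az": 0,"hand": 0.6},{"x": 0.99,"y": -0.66,"z": 1,"ax": 0,"ay": 0,"az": 0,"hand": 0.6},{"x": 0,"y": 0,"z": 0,"ax": 0,"ay": 0,"az": 0,"hand": 0.6},{"x": 0,"y": 0,"z": 0,"ax": 0,"ay": 0,"az": 0,"hand": 0.6},{"x": 0,"y": 0,"z": 0,"ax": 0,"ay": 0,"az": 0,"hand": 0.6}]}}

```text
time: 23.4
position: [0.4499, -0.1782, 0.0606]
ee_rot: [3.138, 0.004, 2.462]
contact_force: [1.0, 0.5, -0.8]
grip_width: 0.0512
grip_force: 0.0
```

```bash
python3 -c "
from h import *
pick(0)
f=frame('wrist');Q=cloud(f);cv2.imwrite('pics/w7.png',f['image'][:,:,::-1])
print(np.median(Q[100:180,150:250,2]))"
```

```text
(0.447, -0.1796, -38.5, (np.float64(59.8), np.float64(36.2)))
t 23.45 at [ 0.4501 -0.1782  0.0606] rpy [179.8   0.2 141.1] turn [ 0.03  0.03 -0.05] n 1 shift [ 0.06 -0.12  2.43]
1.2795305400617463e-05
```

>>> {"name": "apply_moves", "arguments": {"steps": [{"x": 0.06,"y": -0.12,"z": 0.6,"ax": 0.03,"ay": 0.03,"az": -0.05,"hand": 0.6},{"x": 0,"y": 0,"z": 1,"ax": 0,"ay": 0,"az": 0,"hand": 0.6},{"x": 0,"y": 0,"z": 0.6,"ax": 0,"ay": 0,"az": 0,"hand": 0.6},{"x": 0,"y": 0,"z": 0.2,"ax": 0,"ay": 0,"az": 0,"hand": 0.6},{"x": 0,"y": 0,"z": 0,"ax": 0,"ay": 0,"az": 0,"hand": 0.6},{"x": 0,"y": 0,"z": 0,"ax": 0,"ay": 0,"az": 0,"hand": 0.6}]}}

```text
time: 24.1
position: [0.4456, -0.1793, 0.0]
ee_rot: [-3.14, -0.002, 2.47]
contact_force: [-0.2, -0.1, 1.3]
grip_width: 0.0512
grip_force: 0.0
```

>>> {"name": "apply_moves", "arguments": {"steps": [{"x": 0,"y": 0,"z": 0,"ax": 0,"ay": 0,"az": 0,"hand": 0.42},{"x": 0,"y": 0,"z": 0,"ax": 0,"ay": 0,"az": 0,"hand": 0.4},{"x": 0,"y": 0,"z": 0,"ax": 0,"ay": 0,"az": 0,"hand": 0.35},{"x": 0,"y": 0,"z": 0,"ax": 0,"ay": 0,"az": 0,"hand": 0.3},{"x": 0,"y": 0,"z": 0,"ax": 0,"ay": 0,"az": 0,"hand": 0.3}]}}

```text
time: 24.6
position: [0.4458, -0.1795, 0.0008]
ee_rot: [-3.14, -0.001, 2.469]
contact_force: [-1.7, 0.8, 8.2]
grip_width: 0.033
grip_force: 58.8
```

>>> {"name": "apply_moves", "arguments": {"steps": [{"x": 0,"y": 0,"z": -0.8,"ax": 0,"ay": 0,"az": 0,"hand": 0.3},{"x": 0,"y": 0,"z": -1,"ax": 0,"ay": 0,"az": 0,"hand": 0.3},{"x": 0,"y": 0,"z": -1,"ax": 0,"ay": 0,"az": 0,"hand": 0.3},{"x": 0,"y": 0,"z": -1,"ax": 0,"ay": 0,"az": 1,"hand": 0.3},{"x": 0,"y": 0,"z": 0,"ax": 0,"ay": 0,"az": 1,"hand": 0.3},{"x": 0,"y": 0,"z": 0,"ax": 0,"ay": 0,"az": 1,"hand": 0.3},{"x": 0,"y": 0,"z": 0,"ax": 0,"ay": 0,"az": 1,"hand": 0.3},{"x": 0,"y": 0,"z": 0,"ax": 0,"ay": 0,"az": 1,"hand": 0.3},{"x": 0,"y": 0,"z": 0,"ax": 0,"ay": 0,"az": 1,"hand": 0.3}]}}

```text
time: 25.5
position: [0.4455, -0.1795, 0.0952]
ee_rot: [-3.139, 0.0, 1.626]
contact_force: [-0.1, 0.1, 0.2]
grip_width: 0.0333
grip_force: 59.8
```

>>> {"name": "apply_moves", "arguments": {"steps": [{"x": -0.12,"y": 0.91,"z": 0,"ax": 0,"ay": 0,"az": 0,"hand": 0.3},{"x": -0.12,"y": 0.91,"z": 0,"ax": 0,"ay": 0,"az": 0,"hand": 0.3},{"x": -0.12,"y": 0.91,"z": 0,"ax": 0,"ay": 0,"az": 0,"hand": 0.3},{"x": -0.12,"y": 0.91,"z": 0,"ax": 0,"ay": 0,"az": 0,"hand": 0.3},{"x": -0.12,"y": 0.91,"z": 0,"ax": 0,"ay": 0,"az": 0,"hand": 0.3},{"x": -0.12,"y": 0.91,"z": 0,"ax": 0,"ay": 0,"az": 0,"hand": 0.3},{"x": -0.12,"y": 0.91,"z": 0,"ax": 0,"ay": 0,"az": 0,"hand": 0.3},{"x": -0.12,"y": 0.91,"z": 0,"ax": 0,"ay": 0,"az": 0,"hand": 0.3},{"x": 0,"y": 0,"z": 0,"ax": 0,"ay": 0,"az": 0,"hand": 0.3},{"x": 0,"y": 0,"z": 0,"ax": 0,"ay": 0,"az": 0,"hand": 0.3}]}}

```text
time: 26.5
position: [0.6284, -0.192, 0.0942]
ee_rot: [-3.138, -0.0, 1.632]
contact_force: [-0.4, -0.2, -0.9]
grip_width: 0.0335
grip_force: 59.9
```

```bash
sed -i 's/,\.0315\],93/,.0295],93/; s/+\.0015/+.004/' h.py; python3 -c "
from h import *
inhand(4)"
```

```text
inhand x range [-44.   28.5] y [-17.9  17.3] cen -7.8 area 6533
t 26.55 at [ 0.6278 -0.1922  0.0941] rpy [-179.8   -0.    93.5] turn [-0.03 -0.    0.05] n 1 shift [0.27 0.03 2.58]
```

>>> {"name": "apply_moves", "arguments": {"steps": [{"x": 0.02,"y": 0.03,"z": 0.5,"ax": -0.03,"ay": 0,"az": 0.04,"hand": 0.3},{"x": 0,"y": 0,"z": 0.8,"ax": 0,"ay": 0,"az": 0,"hand": 0.3},{"x": 0,"y": 0,"z": 0.7,"ax": 0,"ay": 0,"az": 0,"hand": 0.3},{"x": 0,"y": 0,"z": 0.3,"ax": 0,"ay": 0,"az": 0,"hand": 0.3},{"x": 0,"y": 0,"z": 0.26,"ax": 0,"ay": 0,"az": 0,"hand": 0.3},{"x": 0,"y": 0,"z": 0,"ax": 0,"ay": 0,"az": 0,"hand": 0.3}]}}

```text
time: 27.15
position: [0.6293, -0.1916, 0.0298]
ee_rot: [3.141, -0.0, 1.626]
contact_force: [0.8, -0.3, -0.3]
grip_width: 0.0334
grip_force: 59.9
```

>>> {"name": "apply_moves", "arguments": {"steps": [{"x": 0,"y": 0,"z": 0,"ax": 0,"ay": 0,"az": 0,"hand": 0.55},{"x": 0,"y": 0,"z": 0,"ax": 0,"ay": 0,"az": 0,"hand": 0.55},{"x": 0,"y": 0,"z": -0.5,"ax": 0,"ay": 0,"az": 0,"hand": 0.6},{"x": 0,"y": 0,"z": -1,"ax": 0,"ay": 0,"az": 0,"hand": 0.6},{"x": 0,"y": 0,"z": -1,"ax": 0,"ay": 0,"az": 0,"hand": 0.6},{"x": 0,"y": 0,"z": -1,"ax": 0,"ay": 0,"az": 0,"hand": 0.6},{"x": 0,"y": 0,"z": -1,"ax": 0,"ay": 0,"az": 0,"hand": 0.6},{"x": 0,"y": 0,"z": -0.5,"ax": 0,"ay": 0,"az": 0,"hand": 0.6},{"x": 0,"y": 0,"z": 0,"ax": 0,"ay": 0,"az": 0,"hand": 0.6},{"x": 0,"y": 0,"z": 0,"ax": 0,"ay": 0,"az": 0,"hand": 0.6}]}}

```text
time: 28.15
position: [0.6287, -0.1918, 0.1547]
ee_rot: [3.141, -0.0, 1.626]
contact_force: [0.3, -0.4, 0.5]
grip_width: 0.0512
grip_force: 0.0
```

```bash
python3 -c "
from h import *
f=frame('scene')
for b in boards(f,.005,50,600): print(round(b[0]-.0034,4),round(b[1]-.0003,4),b[2:])
chk()
plan([.443,-.0769,.06],54.3)"
```

```text
0.4429 -0.0766 (55.3, (np.float64(59.2), np.float64(34.5)))
0.4359 0.062 (88.8, (np.float64(58.2), np.float64(35.4)))
0.4191 0.1955 (-26.4, (np.float64(59.5), np.float64(35.1)))
0.4169 0.2971 (-22.8, (np.float64(60.6), np.float64(34.4)))
0.5634 0.4896 (1.6, (np.float64(47.0), np.float64(19.6)))
nest 3 off mm 0.8 -0.4 ang -86.9 (np.float64(60.8), np.float64(36.7))
nest 4 off mm 0.2 -0.4 ang -86.8 (np.float64(60.5), np.float64(36.6))
t 28.25 at [ 0.6282 -0.1917  0.1538] rpy [-179.9   -0.    93.2] turn [-0.01 -0.    4.86] n 5 shift [-0.6  -8.7   3.75]
```

Two boards in place. Next board C.

>>> {"name": "apply_moves", "arguments": {"steps": [{"x": 0,"y": 0,"z": 0,"ax": 0,"ay": 0,"az": 0.97,"hand": 0.6},{"x": 0,"y": 0,"z": 0,"ax": 0,"ay": 0,"az": 0.97,"hand": 0.6},{"x": 0,"y": 0,"z": 0,"ax": 0,"ay": 0,"az": 0.97,"hand": 0.6},{"x": 0,"y": 0,"z": 0,"ax": 0,"ay": 0,"az": 0.97,"hand": 0.6},{"x": 0,"y": 0,"z": 0,"ax": 0,"ay": 0,"az": 0.97,"hand": 0.6}]}}

```text
time: 28.75
position: [0.6284, -0.1915, 0.1537]
ee_rot: [-3.14, -0.0, 0.943]
contact_force: [-0.4, 0.6, -0.1]
grip_width: 0.0511
grip_force: 0.0
```

>>> {"name": "apply_moves", "arguments": {"steps": [{"x": -0.07,"y": -0.97,"z": 0,"ax": 0,"ay": 0,"az": 0,"hand": 0.6},{"x": -0.07,"y": -0.97,"z": 0.2,"ax": 0,"ay": 0,"az": 0,"hand": 0.6},{"x": -0.07,"y": -0.97,"z": 0.4,"ax": 0,"ay": 0,"az": 0,"hand": 0.6},{"x": -0.07,"y": -0.97,"z": 0.4,"ax": 0,"ay": 0,"az": 0,"hand": 0.6},{"x": -0.07,"y": -0.97,"z": 0.5,"ax": 0,"ay": 0,"az": 0,"hand": 0.6},{"x": -0.07,"y": -0.97,"z": 0.5,"ax": 0,"ay": 0,"az": 0,"hand": 0.6},{"x": -0.07,"y": -0.97,"z": 0.5,"ax": 0,"ay": 0,"az": 0,"hand": 0.6},{"x": -0.07,"y": -0.97,"z": 0.6,"ax": 0,"ay": 0,"az": 0,"hand": 0.6},{"x": -0.06,"y": -0.96,"z": 0.6,"ax": 0,"ay": 0,"az": 0,"hand": 0.6},{"x": 0,"y": 0,"z": 0,"ax": 0,"ay": 0,"az": 0,"hand": 0.6}]}}

```text
time: 29.75
position: [0.4378, -0.0754, 0.0601]
ee_rot: [-3.135, 0.003, 0.952]
contact_force: [0.7, 1.1, 0.3]
grip_width: 0.0512
grip_force: 0.0
```

>>> {"name": "apply_moves", "arguments": {"steps": [{"x": 0,"y": 0,"z": 0,"ax": 0,"ay": 0,"az": 0,"hand": 0.6},{"x": 0,"y": 0,"z": 0,"ax": 0,"ay": 0,"az": 0,"hand": 0.6}]}}

```text
time: 29.95
position: [0.4441, -0.0776, 0.0627]
ee_rot: [3.14, -0.001, 0.948]
contact_force: [-0.7, -0.4, 0.8]
grip_width: 0.0508
grip_force: 0.0
```

```bash
python3 -c "
from h import *
pick(0)"
```

```text
(0.4428, -0.077, 54.0, (np.float64(60.1), np.float64(36.1)))
t 30.0 at [ 0.4443 -0.0777  0.0628] rpy [ 1.799e+02 -1.000e-01  5.430e+01] turn [ 0.01 -0.01  0.04] n 1 shift [-0.01 -0.06  2.51]
```

>>> {"name": "apply_moves", "arguments": {"steps": [{"x": -0.01,"y": -0.06,"z": 0.7,"ax": 0,"ay": 0,"az": 0.03,"hand": 0.6},{"x": 0,"y": 0,"z": 1,"ax": 0,"ay": 0,"az": 0,"hand": 0.6},{"x": 0,"y": 0,"z": 0.6,"ax": 0,"ay": 0,"az": 0,"hand": 0.6},{"x": 0,"y": 0,"z": 0.2,"ax": 0,"ay": 0,"az": 0,"hand": 0.6},{"x": 0,"y": 0,"z": 0,"ax": 0,"ay": 0,"az": 0,"hand": 0.6},{"x": 0,"y": 0,"z": 0,"ax": 0,"ay": 0,"az": 0,"hand": 0.6}]}}

```text
time: 30.6
position: [0.4426, -0.0768, 0.0007]
ee_rot: [3.14, -0.001, 0.944]
contact_force: [-0.4, 0.1, 0.8]
grip_width: 0.0512
grip_force: 0.0
```

>>> {"name": "apply_moves", "arguments": {"steps": [{"x": 0,"y": 0,"z": 0,"ax": 0,"ay": 0,"az": 0,"hand": 0.42},{"x": 0,"y": 0,"z": 0,"ax": 0,"ay": 0,"az": 0,"hand": 0.4},{"x": 0,"y": 0,"z": 0,"ax": 0,"ay": 0,"az": 0,"hand": 0.35},{"x": 0,"y": 0,"z": 0,"ax": 0,"ay": 0,"az": 0,"hand": 0.3},{"x": 0,"y": 0,"z": 0,"ax": 0,"ay": 0,"az": 0,"hand": 0.3}]}}

```text
time: 31.1
position: [0.4426, -0.0768, 0.0012]
ee_rot: [3.139, -0.001, 0.944]
contact_force: [-1.9, -0.1, 10.0]
grip_width: 0.033
grip_force: 58.7
```

>>> {"name": "apply_moves", "arguments": {"steps": [{"x": 0,"y": 0,"z": -0.8,"ax": 0,"ay": 0,"az": 0,"hand": 0.3},{"x": 0,"y": 0,"z": -1,"ax": 0,"ay": 0,"az": 0,"hand": 0.3},{"x": 0,"y": 0,"z": -1,"ax": 0,"ay": 0,"az": 0,"hand": 0.3},{"x": 0,"y": 0,"z": -1,"ax": 0,"ay": 0,"az": -0.98,"hand": 0.3},{"x": 0,"y": 0,"z": 0,"ax": 0,"ay": 0,"az": -0.98,"hand": 0.3},{"x": 0,"y": 0,"z": 0,"ax": 0,"ay": 0,"az": -0.98,"hand": 0.3},{"x": 0,"y": 0,"z": 0,"ax": 0,"ay": 0,"az": -0.98,"hand": 0.3},{"x": 0,"y": 0,"z": 0,"ax": 0,"ay": 0,"az": -0.98,"hand": 0.3}]}}

```text
time: 31.9
position: [0.4419, -0.0769, 0.0957]
ee_rot: [3.14, 0.001, 1.634]
contact_force: [0.5, 0.2, -0.0]
grip_width: 0.0334
grip_force: 59.6
```

>>> {"name": "apply_moves", "arguments": {"steps": [{"x": -0.28,"y": 0.9,"z": 0,"ax": 0,"ay": 0,"az": 0,"hand": 0.3},{"x": -0.28,"y": 0.9,"z": 0,"ax": 0,"ay": 0,"az": 0,"hand": 0.3},{"x": -0.28,"y": 0.9,"z": 0,"ax": 0,"ay": 0,"az": 0,"hand": 0.3},{"x": -0.28,"y": 0.9,"z": 0,"ax": 0,"ay": 0,"az": 0,"hand": 0.3},{"x": -0.28,"y": 0.9,"z": 0,"ax": 0,"ay": 0,"az": 0,"hand": 0.3},{"x": -0.28,"y": 0.9,"z": 0,"ax": 0,"ay": 0,"az": 0,"hand": 0.3},{"x": -0.28,"y": 0.9,"z": 0,"ax": 0,"ay": 0,"az": 0,"hand": 0.3},{"x": -0.28,"y": 0.9,"z": 0,"ax": 0,"ay": 0,"az": 0,"hand": 0.3},{"x": 0,"y": 0,"z": 0,"ax": 0,"ay": 0,"az": 0,"hand": 0.3},{"x": 0,"y": 0,"z": 0,"ax": 0,"ay": 0,"az": 0,"hand": 0.3}]}}

```text
time: 32.9
position: [0.6244, -0.1221, 0.0954]
ee_rot: [3.141, -0.0, 1.628]
contact_force: [1.0, -0.7, -0.8]
grip_width: 0.0329
grip_force: 59.7
```

```bash
sed -i 's/    cen=(np.*/    cen=np.percentile(p[:,0],99.5)-30.1/' h.py; python3 -c "
from h import *
inhand(5)"
```

```text
inhand x range [-42.4  30.2] y [-17.9  17.2] cen 0.1 area 6583
t 32.95 at [ 0.6238 -0.1219  0.0953] rpy [180.   -0.   93.3] turn [ 0.   -0.    0.03] n 1 shift [-0.03  0.04  2.63]
```

>>> {"name": "apply_moves", "arguments": {"steps": [{"x": -0.03,"y": 0.04,"z": 0.5,"ax": 0,"ay": 0,"az": 0.02,"hand": 0.3},{"x": 0,"y": 0,"z": 0.8,"ax": 0,"ay": 0,"az": 0,"hand": 0.3},{"x": 0,"y": 0,"z": 0.7,"ax": 0,"ay": 0,"az": 0,"hand": 0.3},{"x": 0,"y": 0,"z": 0.3,"ax": 0,"ay": 0,"az": 0,"hand": 0.3},{"x": 0,"y": 0,"z": 0.32,"ax": 0,"ay": 0,"az": 0,"hand": 0.3},{"x": 0,"y": 0,"z": 0,"ax": 0,"ay": 0,"az": 0,"hand": 0.3}]}}

```text
time: 33.55
position: [0.6258, -0.1225, 0.0297]
ee_rot: [3.141, -0.0, 1.626]
contact_force: [-0.1, -0.1, -0.0]
grip_width: 0.0329
grip_force: 59.8
```

>>> {"name": "apply_moves", "arguments": {"steps": [{"x": 0,"y": 0,"z": 0,"ax": 0,"ay": 0,"az": 0,"hand": 0.55},{"x": 0,"y": 0,"z": 0,"ax": 0,"ay": 0,"az": 0,"hand": 0.55},{"x": 0,"y": 0,"z": -0.5,"ax": 0,"ay": 0,"az": 0,"hand": 0.6},{"x": 0,"y": 0,"z": -1,"ax": 0,"ay": 0,"az": 0,"hand": 0.6},{"x": 0,"y": 0,"z": -1,"ax": 0,"ay": 0,"az": 0,"hand": 0.6},{"x": 0,"y": 0,"z": -1,"ax": 0,"ay": 0,"az": 0,"hand": 0.6},{"x": 0,"y": 0,"z": -1,"ax": 0,"ay": 0,"az": 0,"hand": 0.6},{"x": 0,"y": 0,"z": -0.5,"ax": 0,"ay": 0,"az": 0,"hand": 0.6},{"x": 0,"y": 0,"z": 0,"ax": 0,"ay": 0,"az": 0,"hand": 0.6},{"x": 0,"y": 0,"z": 0,"ax": 0,"ay": 0,"az": 0,"hand": 0.6}]}}

```text
time: 34.55
position: [0.6252, -0.1229, 0.1542]
ee_rot: [3.141, -0.0, 1.626]
contact_force: [-0.2, 0.2, -0.7]
grip_width: 0.051
grip_force: 0.0
```

```bash
python3 -c "
from h import *
f=frame('scene')
for b in boards(f,.005,50,600): print(round(b[0]-.0034,4),round(b[1]-.0003,4),b[2:])
chk()
plan([.4357,.0623,.06],88.8)"
```

```text
0.4359 0.0621 (88.6, (np.float64(58.1), np.float64(35.3)))
0.4191 0.1956 (-26.4, (np.float64(59.5), np.float64(34.8)))
0.4169 0.2971 (-22.8, (np.float64(60.6), np.float64(34.4)))
0.5634 0.4896 (1.6, (np.float64(47.0), np.float64(19.6)))
nest 3 off mm 1.1 -0.5 ang -87.7 (np.float64(61.5), np.float64(36.3))
nest 4 off mm 0.2 0.0 ang -86.8 (np.float64(60.4), np.float64(36.7))
nest 5 off mm 0.4 0.0 ang -86.8 (np.float64(61.1), np.float64(36.7))
t 34.65 at [ 0.6246 -0.1228  0.1533] rpy [-179.9   -0.    93.2] turn [-0.01 -0.    0.55] n 1 shift [ 7.25 -7.71  3.73]
```

>>> {"name": "apply_moves", "arguments": {"steps": [{"x": 0.9,"y": -0.96,"z": 0,"ax": 0,"ay": 0,"az": 0.53,"hand": 0.6},{"x": 0.9,"y": -0.96,"z": 0.2,"ax": 0,"ay": 0,"az": 0,"hand": 0.6},{"x": 0.9,"y": -0.96,"z": 0.4,"ax": 0,"ay": 0,"az": 0,"hand": 0.6},{"x": 0.9,"y": -0.96,"z": 0.5,"ax": 0,"ay": 0,"az": 0,"hand": 0.6},{"x": 0.9,"y": -0.96,"z": 0.6,"ax": 0,"ay": 0,"az": 0,"hand": 0.6},{"x": 0.9,"y": -0.96,"z": 0.6,"ax": 0,"ay": 0,"az": 0,"hand": 0.6},{"x": 0.9,"y": -0.96,"z": 0.7,"ax": 0,"ay": 0,"az": 0,"hand": 0.6},{"x": 0.9,"y": -0.96,"z": 0.7,"ax": 0,"ay": 0,"az": 0,"hand": 0.6},{"x": 0,"y": 0,"z": 0,"ax": 0,"ay": 0,"az": 0,"hand": 0.6},{"x": 0,"y": 0,"z": 0,"ax": 0,"ay": 0,"az": 0,"hand": 0.6}]}}

```text
time: 35.65
position: [0.4346, 0.0593, 0.0613]
ee_rot: [-3.141, -0.0, 1.554]
contact_force: [0.4, -0.1, 0.7]
grip_width: 0.0514
grip_force: 0.0
```

>>> {"name": "apply_moves", "arguments": {"steps": [{"x": 0,"y": 0,"z": 0,"ax": 0,"ay": 0,"az": 0,"hand": 0.6},{"x": 0,"y": 0,"z": 0,"ax": 0,"ay": 0,"az": 0,"hand": 0.6}]}}

```text
time: 35.85
position: [0.4366, 0.0582, 0.0623]
ee_rot: [3.139, -0.0, 1.55]
contact_force: [-0.2, -0.3, -0.7]
grip_width: 0.0513
grip_force: 0.0
```

```bash
python3 -c "
from h import *
pick(0)"
```

```text
(0.4357, 0.0623, 88.8, (np.float64(59.3), np.float64(36.2)))
t 35.9 at [0.4365 0.0583 0.0623] rpy [179.9  -0.   88.8] turn [ 0.01 -0.    0.  ] n 1 shift [ 0.16 -0.03  2.49]
```

>>> {"name": "apply_moves", "arguments": {"steps": [{"x": 0.16,"y": -0.03,"z": 0.7,"ax": 0,"ay": 0,"az": 0,"hand": 0.6},{"x": 0,"y": 0,"z": 1,"ax": 0,"ay": 0,"az": 0,"hand": 0.6},{"x": 0,"y": 0,"z": 0.6,"ax": 0,"ay": 0,"az": 0,"hand": 0.6},{"x": 0,"y": 0,"z": 0.18,"ax": 0,"ay": 0,"az": 0,"hand": 0.6},{"x": 0,"y": 0,"z": 0,"ax": 0,"ay": 0,"az": 0,"hand": 0.6},{"x": 0,"y": 0,"z": 0,"ax": 0,"ay": 0,"az": 0,"hand": 0.6}]}}

```text
time: 36.5
position: [0.4356, 0.063, 0.0007]
ee_rot: [3.139, -0.0, 1.552]
contact_force: [0.4, -0.4, -0.2]
grip_width: 0.0512
grip_force: 0.0
```

>>> {"name": "apply_moves", "arguments": {"steps": [{"x": 0,"y": 0,"z": 0,"ax": 0,"ay": 0,"az": 0,"hand": 0.42},{"x": 0,"y": 0,"z": 0,"ax": 0,"ay": 0,"az": 0,"hand": 0.4},{"x": 0,"y": 0,"z": 0,"ax": 0,"ay": 0,"az": 0,"hand": 0.35},{"x": 0,"y": 0,"z": 0,"ax": 0,"ay": 0,"az": 0,"hand": 0.3},{"x": 0,"y": 0,"z": 0,"ax": 0,"ay": 0,"az": 0,"hand": 0.3}]}}

```text
time: 37.0
position: [0.4357, 0.063, 0.0012]
ee_rot: [3.139, 0.0, 1.552]
contact_force: [-1.9, -1.0, 10.2]
grip_width: 0.033
grip_force: 58.6
```

>>> {"name": "apply_moves", "arguments": {"steps": [{"x": 0,"y": 0,"z": -0.8,"ax": 0,"ay": 0,"az": 0,"hand": 0.3},{"x": 0,"y": 0,"z": -1,"ax": 0,"ay": 0,"az": 0,"hand": 0.3},{"x": 0,"y": 0,"z": -1,"ax": 0,"ay": 0,"az": 0,"hand": 0.3},{"x": 0,"y": 0,"z": -1,"ax": 0,"ay": 0,"az": -0.53,"hand": 0.3}]}}

```text
time: 37.4
position: [0.4348, 0.0629, 0.0965]
ee_rot: [3.14, 0.0, 1.627]
contact_force: [0.1, -0.3, 0.4]
grip_width: 0.033
grip_force: 59.6
```

>>> {"name": "apply_moves", "arguments": {"steps": [{"x": -0.97,"y": 0.54,"z": 0,"ax": 0,"ay": 0,"az": 0,"hand": 0.3},{"x": -0.97,"y": 0.54,"z": 0,"ax": 0,"ay": 0,"az": 0,"hand": 0.3},{"x": -0.97,"y": 0.54,"z": 0,"ax": 0,"ay": 0,"az": 0,"hand": 0.3},{"x": -0.97,"y": 0.54,"z": 0,"ax": 0,"ay": 0,"az": 0,"hand": 0.3},{"x": -0.97,"y": 0.54,"z": 0,"ax": 0,"ay": 0,"az": 0,"hand": 0.3},{"x": -0.97,"y": 0.54,"z": 0,"ax": 0,"ay": 0,"az": 0,"hand": 0.3},{"x": -0.97,"y": 0.54,"z": 0,"ax": 0,"ay": 0,"az": 0,"hand": 0.3},{"x": -0.97,"y": 0.54,"z": 0,"ax": 0,"ay": 0,"az": 0,"hand": 0.3},{"x": 0,"y": 0,"z": 0,"ax": 0,"ay": 0,"az": 0,"hand": 0.3},{"x": 0,"y": 0,"z": 0,"ax": 0,"ay": 0,"az": 0,"hand": 0.3}]}}

```text
time: 38.4
position: [0.5532, -0.1251, 0.0954]
ee_rot: [3.14, -0.0, 1.625]
contact_force: [0.1, 0.9, -0.7]
grip_width: 0.0328
grip_force: 59.6
```

```bash
python3 -c "
from h import *
inhand(2)"
```

```text
inhand x range [-30.8  28.9] y [-18.2  17. ] cen -1.2 area 5686
t 38.45 at [ 0.5529 -0.1241  0.0954] rpy [179.9  -0.   93.2] turn [ 0.01 -0.01  0.01] n 1 shift [-0.03  0.07  2.63]
```

>>> {"name": "apply_moves", "arguments": {"steps": [{"x": -0.03,"y": 0.07,"z": 0.5,"ax": 0,"ay": 0,"az": 0.01,"hand": 0.3},{"x": 0,"y": 0,"z": 0.8,"ax": 0,"ay": 0,"az": 0,"hand": 0.3},{"x": 0,"y": 0,"z": 0.7,"ax": 0,"ay": 0,"az": 0,"hand": 0.3},{"x": 0,"y": 0,"z": 0.3,"ax": 0,"ay": 0,"az": 0,"hand": 0.3},{"x": 0,"y": 0,"z": 0.32,"ax": 0,"ay": 0,"az": 0,"hand": 0.3},{"x": 0,"y": 0,"z": 0,"ax": 0,"ay": 0,"az": 0,"hand": 0.3}]}}

```text
time: 39.05
position: [0.5553, -0.1249, 0.0296]
ee_rot: [3.141, -0.0, 1.625]
contact_force: [0.7, -0.1, 0.1]
grip_width: 0.0328
grip_force: 59.8
```

>>> {"name": "apply_moves", "arguments": {"steps": [{"x": 0,"y": 0,"z": 0,"ax": 0,"ay": 0,"az": 0,"hand": 0.55},{"x": 0,"y": 0,"z": 0,"ax": 0,"ay": 0,"az": 0,"hand": 0.55},{"x": 0,"y": 0,"z": -0.5,"ax": 0,"ay": 0,"az": 0,"hand": 0.6},{"x": 0,"y": 0,"z": -1,"ax": 0,"ay": 0,"az": 0,"hand": 0.6},{"x": 0,"y": 0,"z": -1,"ax": 0,"ay": 0,"az": 0,"hand": 0.6},{"x": 0,"y": 0,"z": -1,"ax": 0,"ay": 0,"az": 0,"hand": 0.6},{"x": 0,"y": 0,"z": -1,"ax": 0,"ay": 0,"az": 0,"hand": 0.6},{"x": 0,"y": 0,"z": -0.5,"ax": 0,"ay": 0,"az": 0,"hand": 0.6},{"x": 0,"y": 0,"z": 0,"ax": 0,"ay": 0,"az": 0,"hand": 0.6},{"x": 0,"y": 0,"z": 0,"ax": 0,"ay": 0,"az": 0,"hand": 0.6}]}}

```text
time: 40.05
position: [0.5546, -0.1256, 0.1542]
ee_rot: [3.141, -0.0, 1.624]
contact_force: [-0.5, -0.9, -0.3]
grip_width: 0.0515
grip_force: 0.0
```

```bash
python3 -c "
from h import *
f=frame('scene')
for b in boards(f,.005,50,600): print(round(b[0]-.0034,4),round(b[1]-.0003,4),b[2:])
chk()
plan([.4189,.1957,.06],153.5)"
```

```text
0.54 -0.1331 (-87.1, (np.float64(64.4), np.float64(41.3)))
0.4191 0.1956 (-26.4, (np.float64(59.5), np.float64(34.8)))
0.4169 0.2971 (-22.8, (np.float64(60.6), np.float64(34.4)))
0.5634 0.4896 (1.6, (np.float64(47.0), np.float64(19.6)))
nest 3 off mm -10.5 -2.5 ang -86.9 (np.float64(58.6), np.float64(13.9))
nest 4 off mm -0.1 5.9 ang -86.7 (np.float64(48.8), np.float64(36.7))
nest 2 off mm -0.2 0.2 ang -86.9 (np.float64(61.2), np.float64(36.6))
nest 5 off mm 0.4 -0.1 ang -86.9 (np.float64(60.3), np.float64(36.8))
t 40.15 at [ 0.5541 -0.1254  0.1534] rpy [-179.9   -0.    93.1] turn [-0.   -0.01 -7.55] n 8 shift [10.57  9.08  3.74]
```

>>> {"name": "apply_moves", "arguments": {"steps": [{"x": 0,"y": 0,"z": 0,"ax": 0,"ay": 0,"az": -0.95,"hand": 0.6},{"x": 0,"y": 0,"z": 0,"ax": 0,"ay": 0,"az": -0.95,"hand": 0.6},{"x": 0,"y": 0,"z": 0,"ax": 0,"ay": 0,"az": -0.95,"hand": 0.6},{"x": 0,"y": 0,"z": 0,"ax": 0,"ay": 0,"az": -0.95,"hand": 0.6},{"x": 0,"y": 0,"z": 0,"ax": 0,"ay": 0,"az": -0.95,"hand": 0.6},{"x": 0,"y": 0,"z": 0,"ax": 0,"ay": 0,"az": -0.95,"hand": 0.6},{"x": 0,"y": 0,"z": 0,"ax": 0,"ay": 0,"az": -0.95,"hand": 0.6},{"x": 0,"y": 0,"z": 0,"ax": 0,"ay": 0,"az": -0.9,"hand": 0.6}]}}

```text
time: 40.95
position: [0.5543, -0.1253, 0.1534]
ee_rot: [3.141, -0.001, 2.684]
contact_force: [0.2, 0.5, 0.1]
grip_width: 0.0511
grip_force: 0.0
```

>>> {"name": "apply_moves", "arguments": {"steps": [{"x": 0.96,"y": 0.82,"z": 0,"ax": 0,"ay": 0,"az": 0,"hand": 0.6},{"x": 0.96,"y": 0.82,"z": 0,"ax": 0,"ay": 0,"az": 0,"hand": 0.6},{"x": 0.96,"y": 0.82,"z": 0,"ax": 0,"ay": 0,"az": 0,"hand": 0.6},{"x": 0.96,"y": 0.82,"z": 0,"ax": 0,"ay": 0,"az": 0,"hand": 0.6},{"x": 0.96,"y": 0.82,"z": 0.3,"ax": 0,"ay": 0,"az": 0,"hand": 0.6},{"x": 0.96,"y": 0.82,"z": 0.5,"ax": 0,"ay": 0,"az": 0,"hand": 0.6},{"x": 0.96,"y": 0.82,"z": 0.5,"ax": 0,"ay": 0,"az": 0,"hand": 0.6},{"x": 0.96,"y": 0.82,"z": 0.6,"ax": 0,"ay": 0,"az": 0,"hand": 0.6},{"x": 0.96,"y": 0.82,"z": 0.6,"ax": 0,"ay": 0,"az": 0,"hand": 0.6},{"x": 0.96,"y": 0.82,"z": 0.6,"ax": 0,"ay": 0,"az": 0,"hand": 0.6}]}}

```text
time: 41.95
position: [0.4306, 0.166, 0.0757]
ee_rot: [-3.141, -0.001, 2.679]
contact_force: [0.0, -0.1, 0.5]
grip_width: 0.0514
grip_force: 0.0
```

>>> {"name": "apply_moves", "arguments": {"steps": [{"x": 0.96,"y": 0.82,"z": 0.6,"ax": 0,"ay": 0,"az": 0,"hand": 0.6},{"x": 0,"y": 0,"z": 0,"ax": 0,"ay": 0,"az": 0,"hand": 0.6},{"x": 0,"y": 0,"z": 0,"ax": 0,"ay": 0,"az": 0,"hand": 0.6},{"x": 0,"y": 0,"z": 0,"ax": 0,"ay": 0,"az": 0,"hand": 0.6}]}}

```text
time: 42.35
position: [0.4198, 0.1932, 0.0618]
ee_rot: [-3.141, 0.001, 2.678]
contact_force: [0.2, -0.1, 0.4]
grip_width: 0.0512
grip_force: 0.0
```

```bash
python3 -c "
from h import *
pick(0)"
```

```text
(0.419, 0.196, -26.5, (np.float64(59.7), np.float64(36.1)))
t 42.4 at [0.4201 0.193  0.062 ] rpy [1.800e+02 1.000e-01 1.534e+02] turn [ 0.    0.01 -0.02] n 1 shift [0.09 0.09 2.48]
```

>>> {"name": "apply_moves", "arguments": {"steps": [{"x": 0.09,"y": 0.09,"z": 0.7,"ax": 0,"ay": 0,"az": 0,"hand": 0.6},{"x": 0,"y": 0,"z": 1,"ax": 0,"ay": 0,"az": 0,"hand": 0.6},{"x": 0,"y": 0,"z": 0.6,"ax": 0,"ay": 0,"az": 0,"hand": 0.6},{"x": 0,"y": 0,"z": 0.17,"ax": 0,"ay": 0,"az": 0,"hand": 0.6},{"x": 0,"y": 0,"z": 0,"ax": 0,"ay": 0,"az": 0,"hand": 0.6},{"x": 0,"y": 0,"z": 0,"ax": 0,"ay": 0,"az": 0,"hand": 0.6}]}}

```text
time: 43.0
position: [0.4194, 0.1972, 0.001]
ee_rot: [3.14, 0.002, 2.678]
contact_force: [-0.4, 0.0, -0.0]
grip_width: 0.0512
grip_force: 0.0
```

>>> {"name": "apply_moves", "arguments": {"steps": [{"x": 0,"y": 0,"z": 0,"ax": 0,"ay": 0,"az": 0,"hand": 0.42},{"x": 0,"y": 0,"z": 0,"ax": 0,"ay": 0,"az": 0,"hand": 0.4},{"x": 0,"y": 0,"z": 0,"ax": 0,"ay": 0,"az": 0,"hand": 0.35},{"x": 0,"y": 0,"z": 0,"ax": 0,"ay": 0,"az": 0,"hand": 0.3},{"x": 0,"y": 0,"z": 0,"ax": 0,"ay": 0,"az": 0,"hand": 0.3}]}}

```text
time: 43.5
position: [0.4193, 0.1973, 0.0015]
ee_rot: [3.14, 0.003, 2.679]
contact_force: [-1.7, -1.4, 10.8]
grip_width: 0.033
grip_force: 58.6
```

>>> {"name": "apply_moves", "arguments": {"steps": [{"x": 0,"y": 0,"z": -0.8,"ax": 0,"ay": 0,"az": 0,"hand": 0.3},{"x": 0,"y": 0,"z": -1,"ax": 0,"ay": 0,"az": 0,"hand": 0.3},{"x": 0,"y": 0,"z": -1,"ax": 0,"ay": 0,"az": 0.94,"hand": 0.3},{"x": 0,"y": 0,"z": -1,"ax": 0,"ay": 0,"az": 0.95,"hand": 0.3},{"x": 0,"y": 0,"z": 0,"ax": 0,"ay": 0,"az": 0.95,"hand": 0.3},{"x": 0,"y": 0,"z": 0,"ax": 0,"ay": 0,"az": 0.95,"hand": 0.3},{"x": 0,"y": 0,"z": 0,"ax": 0,"ay": 0,"az": 0.95,"hand": 0.3},{"x": 0,"y": 0,"z": 0,"ax": 0,"ay": 0,"az": 0.95,"hand": 0.3},{"x": 0,"y": 0,"z": 0,"ax": 0,"ay": 0,"az": 0.94,"hand": 0.3},{"x": 0,"y": 0,"z": 0,"ax": 0,"ay": 0,"az": 0.94,"hand": 0.3}]}}

```text
time: 44.5
position: [0.4186, 0.1973, 0.0958]
ee_rot: [3.14, -0.0, 1.616]
contact_force: [0.7, 0.6, 0.6]
grip_width: 0.0323
grip_force: 59.6
```

>>> {"name": "apply_moves", "arguments": {"steps": [{"x": -1,"y": 0.3,"z": 0,"ax": 0,"ay": 0,"az": 0,"hand": 0.3},{"x": -1,"y": 0.3,"z": 0,"ax": 0,"ay": 0,"az": 0,"hand": 0.3},{"x": -1,"y": 0.3,"z": 0,"ax": 0,"ay": 0,"az": 0,"hand": 0.3},{"x": -1,"y": 0.3,"z": 0,"ax": 0,"ay": 0,"az": 0,"hand": 0.3},{"x": -1,"y": 0.3,"z": 0,"ax": 0,"ay": 0,"az": 0,"hand": 0.3},{"x": -1,"y": 0.3,"z": 0,"ax": 0,"ay": 0,"az": 0,"hand": 0.3},{"x": -1,"y": 0.3,"z": 0,"ax": 0,"ay": 0,"az": 0,"hand": 0.3},{"x": -1,"y": 0.3,"z": 0,"ax": 0,"ay": 0,"az": 0,"hand": 0.3},{"x": -1,"y": 0.3,"z": 0,"ax": 0,"ay": 0,"az": 0,"hand": 0.3},{"x": -1,"y": 0.3,"z": 0,"ax": 0,"ay": 0,"az": 0,"hand": 0.3}]}}

```text
time: 45.5
position: [0.5066, -0.0496, 0.0959]
ee_rot: [3.14, -0.0, 1.622]
contact_force: [0.6, -0.1, -1.0]
grip_width: 0.0331
grip_force: 59.6
```

>>> {"name": "apply_moves", "arguments": {"steps": [{"x": -1,"y": 0.3,"z": 0,"ax": 0,"ay": 0,"az": 0,"hand": 0.3},{"x": -1,"y": 0.3,"z": 0,"ax": 0,"ay": 0,"az": 0,"hand": 0.3},{"x": -1,"y": 0.3,"z": 0,"ax": 0,"ay": 0,"az": 0,"hand": 0.3},{"x": -1,"y": 0.3,"z": 0,"ax": 0,"ay": 0,"az": 0,"hand": 0.3},{"x": -1,"y": 0.3,"z": 0,"ax": 0,"ay": 0,"az": 0,"hand": 0.3},{"x": -1,"y": 0.24,"z": 0,"ax": 0,"ay": 0,"az": 0,"hand": 0.3},{"x": 0,"y": 0,"z": 0,"ax": 0,"ay": 0,"az": 0,"hand": 0.3},{"x": 0,"y": 0,"z": 0,"ax": 0,"ay": 0,"az": 0,"hand": 0.3},{"x": 0,"y": 0,"z": 0,"ax": 0,"ay": 0,"az": 0,"hand": 0.3}]}}

```text
time: 46.4
position: [0.5571, -0.1948, 0.0956]
ee_rot: [3.14, -0.001, 1.623]
contact_force: [0.3, -0.6, 0.9]
grip_width: 0.0329
grip_force: 59.6
```

```bash
python3 -c "
from h import *
inhand(1)"
```

```text
inhand x range [-29.9  29.3] y [-18.5  16.6] cen -0.8 area 5639
t 46.45 at [ 0.5572 -0.1947  0.0956] rpy [ 1.799e+02 -1.000e-01  9.300e+01] turn [ 0.01 -0.01 -0.01] n 1 shift [-0.06  0.06  2.65]
```

>>> {"name": "apply_moves", "arguments": {"steps": [{"x": -0.06,"y": 0.06,"z": 0.5,"ax": 0,"ay": 0,"az": 0,"hand": 0.3},{"x": 0,"y": 0,"z": 0.8,"ax": 0,"ay": 0,"az": 0,"hand": 0.3},{"x": 0,"y": 0,"z": 0.7,"ax": 0,"ay": 0,"az": 0,"hand": 0.3},{"x": 0,"y": 0,"z": 0.3,"ax": 0,"ay": 0,"az": 0,"hand": 0.3},{"x": 0,"y": 0,"z": 0.33,"ax": 0,"ay": 0,"az": 0,"hand": 0.3},{"x": 0,"y": 0,"z": 0,"ax": 0,"ay": 0,"az": 0,"hand": 0.3}]}}

```text
time: 47.05
position: [0.5592, -0.1972, 0.0298]
ee_rot: [3.14, -0.0, 1.622]
contact_force: [1.0, -0.4, -1.0]
grip_width: 0.033
grip_force: 59.8
```

>>> {"name": "apply_moves", "arguments": {"steps": [{"x": 0,"y": 0,"z": 0,"ax": 0,"ay": 0,"az": 0,"hand": 0.55},{"x": 0,"y": 0,"z": 0,"ax": 0,"ay": 0,"az": 0,"hand": 0.55},{"x": 0,"y": 0,"z": -0.5,"ax": 0,"ay": 0,"az": 0,"hand": 0.6},{"x": 0,"y": 0,"z": -1,"ax": 0,"ay": 0,"az": 0,"hand": 0.6},{"x": 0,"y": 0,"z": -1,"ax": 0,"ay": 0,"az": 0,"hand": 0.6},{"x": 0,"y": 0,"z": -1,"ax": 0,"ay": 0,"az": 0,"hand": 0.6},{"x": 0,"y": 0,"z": -1,"ax": 0,"ay": 0,"az": 0,"hand": 0.6},{"x": 0,"y": 0,"z": -0.5,"ax": 0,"ay": 0,"az": 0,"hand": 0.6},{"x": 0,"y": 0,"z": 0,"ax": 0,"ay": 0,"az": 0,"hand": 0.6},{"x": 0,"y": 0,"z": 0,"ax": 0,"ay": 0,"az": 0,"hand": 0.6}]}}

```text
time: 48.05
position: [0.5584, -0.1977, 0.1542]
ee_rot: [3.141, -0.0, 1.622]
contact_force: [-0.2, 0.7, 0.1]
grip_width: 0.0511
grip_force: 0.0
```

```bash
python3 -c "
from h import *
f=frame('scene')
for b in boards(f,.005,50,600): print(round(b[0]-.0034,4),round(b[1]-.0003,4),b[2:])
chk()
plan([.417,.297,.06],157.2)"
```

```text
0.4169 0.2971 (-22.8, (np.float64(60.6), np.float64(34.4)))
nest 3 off mm 0.5 4.6 ang -87.0 (np.float64(50.9), np.float64(36.8))
nest 1 off mm -0.1 -1.4 ang -87.0 (np.float64(60.3), np.float64(36.7))
nest 4 off mm 0.2 -0.5 ang -86.8 (np.float64(60.3), np.float64(36.8))
nest 2 off mm -0.3 0.2 ang -86.7 (np.float64(60.4), np.float64(36.5))
nest 5 off mm 0.3 0.1 ang -86.8 (np.float64(60.4), np.float64(36.7))
t 48.15 at [ 0.5579 -0.1975  0.1534] rpy [-1.799e+02 -1.000e-01  9.290e+01] turn [-0.   -0.01 -8.03] n 9 shift [12.86 16.05  3.73]
```

>>> {"name": "apply_moves", "arguments": {"steps": [{"x": 0,"y": 0,"z": 0,"ax": 0,"ay": 0,"az": -0.89,"hand": 0.6},{"x": 0,"y": 0,"z": 0,"ax": 0,"ay": 0,"az": -0.89,"hand": 0.6},{"x": 0,"y": 0,"z": 0,"ax": 0,"ay": 0,"az": -0.89,"hand": 0.6},{"x": 0,"y": 0,"z": 0,"ax": 0,"ay": 0,"az": -0.89,"hand": 0.6},{"x": 0,"y": 0,"z": 0,"ax": 0,"ay": 0,"az": -0.89,"hand": 0.6},{"x": 0,"y": 0,"z": 0,"ax": 0,"ay": 0,"az": -0.89,"hand": 0.6},{"x": 0,"y": 0,"z": 0,"ax": 0,"ay": 0,"az": -0.89,"hand": 0.6},{"x": 0,"y": 0,"z": 0,"ax": 0,"ay": 0,"az": -0.89,"hand": 0.6},{"x": 0,"y": 0,"z": 0,"ax": 0,"ay": 0,"az": -0.9,"hand": 0.6}]}}

```text
time: 49.05
position: [0.5581, -0.1974, 0.1533]
ee_rot: [3.141, -0.001, 2.747]
contact_force: [-0.4, -0.4, 0.6]
grip_width: 0.0512
grip_force: 0.0
```

>>> {"name": "apply_moves", "arguments": {"steps": [{"x": 0.76,"y": 0.94,"z": 0,"ax": 0,"ay": 0,"az": 0,"hand": 0.6},{"x": 0.76,"y": 0.94,"z": 0,"ax": 0,"ay": 0,"az": 0,"hand": 0.6},{"x": 0.76,"y": 0.94,"z": 0,"ax": 0,"ay": 0,"az": 0,"hand": 0.6},{"x": 0.76,"y": 0.94,"z": 0,"ax": 0,"ay": 0,"az": 0,"hand": 0.6},{"x": 0.76,"y": 0.94,"z": 0,"ax": 0,"ay": 0,"az": 0,"hand": 0.6},{"x": 0.76,"y": 0.94,"z": 0,"ax": 0,"ay": 0,"az": 0,"hand": 0.6},{"x": 0.76,"y": 0.94,"z": 0,"ax": 0,"ay": 0,"az": 0,"hand": 0.6},{"x": 0.76,"y": 0.94,"z": 0,"ax": 0,"ay": 0,"az": 0,"hand": 0.6},{"x": 0.76,"y": 0.94,"z": 0,"ax": 0,"ay": 0,"az": 0,"hand": 0.6},{"x": 0.76,"y": 0.94,"z": 0,"ax": 0,"ay": 0,"az": 0,"hand": 0.6}]}}

```text
time: 50.05
position: [0.4742, 0.0938, 0.1537]
ee_rot: [3.142, -0.001, 2.742]
contact_force: [0.3, 0.2, -0.6]
grip_width: 0.0513
grip_force: 0.0
```

>>> {"name": "apply_moves", "arguments": {"steps": [{"x": 0.76,"y": 0.94,"z": 0.5,"ax": 0,"ay": 0,"az": 0,"hand": 0.6},{"x": 0.76,"y": 0.94,"z": 0.5,"ax": 0,"ay": 0,"az": 0,"hand": 0.6},{"x": 0.76,"y": 0.94,"z": 0.5,"ax": 0,"ay": 0,"az": 0,"hand": 0.6},{"x": 0.76,"y": 0.94,"z": 0.5,"ax": 0,"ay": 0,"az": 0,"hand": 0.6},{"x": 0.76,"y": 0.94,"z": 0.5,"ax": 0,"ay": 0,"az": 0,"hand": 0.6},{"x": 0.76,"y": 0.94,"z": 0.6,"ax": 0,"ay": 0,"az": 0,"hand": 0.6},{"x": 0.76,"y": 0.94,"z": 0.6,"ax": 0,"ay": 0,"az": 0,"hand": 0.6},{"x": 0,"y": 0,"z": 0,"ax": 0,"ay": 0,"az": 0,"hand": 0.6},{"x": 0,"y": 0,"z": 0,"ax": 0,"ay": 0,"az": 0,"hand": 0.6},{"x": 0,"y": 0,"z": 0,"ax": 0,"ay": 0,"az": 0,"hand": 0.6}]}}

```text
time: 51.05
position: [0.4172, 0.295, 0.0617]
ee_rot: [-3.141, 0.001, 2.741]
contact_force: [-0.3, 0.3, 0.1]
grip_width: 0.0509
grip_force: 0.0
```

```bash
python3 -c "
from h import *
pick(0)"
```

```text
(0.4169, 0.2977, -22.9, (np.float64(59.8), np.float64(36.2)))
t 51.1 at [0.4175 0.2949 0.062 ] rpy [-1.80e+02  1.00e-01  1.57e+02] turn [-0.    0.01 -0.01] n 1 shift [0.07 0.1  2.48]
```

>>> {"name": "apply_moves", "arguments": {"steps": [{"x": 0.07,"y": 0.1,"z": 0.7,"ax": 0,"ay": 0,"az": 0,"hand": 0.6},{"x": 0,"y": 0,"z": 1,"ax": 0,"ay": 0,"az": 0,"hand": 0.6},{"x": 0,"y": 0,"z": 0.6,"ax": 0,"ay": 0,"az": 0,"hand": 0.6},{"x": 0,"y": 0,"z": 0.17,"ax": 0,"ay": 0,"az": 0,"hand": 0.6},{"x": 0,"y": 0,"z": 0,"ax": 0,"ay": 0,"az": 0,"hand": 0.6},{"x": 0,"y": 0,"z": 0,"ax": 0,"ay": 0,"az": 0,"hand": 0.6}]}}

```text
time: 51.7
position: [0.4169, 0.2994, 0.0011]
ee_rot: [3.14, 0.001, 2.741]
contact_force: [0.2, 0.0, 0.4]
grip_width: 0.0516
grip_force: 0.0
```

>>> {"name": "apply_moves", "arguments": {"steps": [{"x": 0,"y": 0,"z": 0,"ax": 0,"ay": 0,"az": 0,"hand": 0.42},{"x": 0,"y": 0,"z": 0,"ax": 0,"ay": 0,"az": 0,"hand": 0.4},{"x": 0,"y": 0,"z": 0,"ax": 0,"ay": 0,"az": 0,"hand": 0.35},{"x": 0,"y": 0,"z": 0,"ax": 0,"ay": 0,"az": 0,"hand": 0.3},{"x": 0,"y": 0,"z": 0,"ax": 0,"ay": 0,"az": 0,"hand": 0.3}]}}

```text
time: 52.2
position: [0.417, 0.2995, 0.0016]
ee_rot: [3.14, 0.002, 2.742]
contact_force: [-1.2, -1.0, 9.1]
grip_width: 0.0332
grip_force: 58.8
```

>>> {"name": "apply_moves", "arguments": {"steps": [{"x": 0,"y": 0,"z": -1,"ax": 0,"ay": 0,"az": 0,"hand": 0.3},{"x": 0,"y": 0,"z": -1,"ax": 0,"ay": 0,"az": 0.88,"hand": 0.3},{"x": 0,"y": 0,"z": -1,"ax": 0,"ay": 0,"az": 0.89,"hand": 0.3},{"x": 0,"y": 0,"z": -0.8,"ax": 0,"ay": 0,"az": 0.89,"hand": 0.3},{"x": 0,"y": 0,"z": 0,"ax": 0,"ay": 0,"az": 0.89,"hand": 0.3},{"x": 0,"y": 0,"z": 0,"ax": 0,"ay": 0,"az": 0.89,"hand": 0.3},{"x": 0,"y": 0,"z": 0,"ax": 0,"ay": 0,"az": 0.89,"hand": 0.3},{"x": 0,"y": 0,"z": 0,"ax": 0,"ay": 0,"az": 0.89,"hand": 0.3},{"x": 0,"y": 0,"z": 0,"ax": 0,"ay": 0,"az": 0.89,"hand": 0.3},{"x": 0,"y": 0,"z": 0,"ax": 0,"ay": 0,"az": 0.89,"hand": 0.3}]}}

```text
time: 53.2
position: [0.4163, 0.2993, 0.0959]
ee_rot: [3.14, -0.001, 1.62]
contact_force: [-0.1, 0.2, -0.8]
grip_width: 0.0328
grip_force: 59.6
```

>>> {"name": "apply_moves", "arguments": {"steps": [{"x": -1,"y": 0.2,"z": 0,"ax": 0,"ay": 0,"az": 0,"hand": 0.3},{"x": -1,"y": 0.2,"z": 0,"ax": 0,"ay": 0,"az": 0,"hand": 0.3},{"x": -1,"y": 0.2,"z": 0,"ax": 0,"ay": 0,"az": 0,"hand": 0.3},{"x": -1,"y": 0.2,"z": 0,"ax": 0,"ay": 0,"az": 0,"hand": 0.3},{"x": -1,"y": 0.2,"z": 0,"ax": 0,"ay": 0,"az": 0,"hand": 0.3},{"x": -1,"y": 0.2,"z": 0,"ax": 0,"ay": 0,"az": 0,"hand": 0.3},{"x": -1,"y": 0.2,"z": 0,"ax": 0,"ay": 0,"az": 0,"hand": 0.3},{"x": -1,"y": 0.2,"z": 0,"ax": 0,"ay": 0,"az": 0,"hand": 0.3},{"x": -1,"y": 0.2,"z": 0,"ax": 0,"ay": 0,"az": 0,"hand": 0.3},{"x": -1,"y": 0.2,"z": 0,"ax": 0,"ay": 0,"az": 0,"hand": 0.3}]}}

```text
time: 54.2
position: [0.48, 0.0513, 0.0959]
ee_rot: [3.14, -0.0, 1.625]
contact_force: [0.5, -0.4, 1.0]
grip_width: 0.0325
grip_force: 59.6
```

>>> {"name": "apply_moves", "arguments": {"steps": [{"x": -1,"y": 0.2,"z": 0,"ax": 0,"ay": 0,"az": 0,"hand": 0.3},{"x": -1,"y": 0.2,"z": 0,"ax": 0,"ay": 0,"az": 0,"hand": 0.3},{"x": -1,"y": 0.2,"z": 0,"ax": 0,"ay": 0,"az": 0,"hand": 0.3},{"x": -1,"y": 0.2,"z": 0,"ax": 0,"ay": 0,"az": 0,"hand": 0.3},{"x": -1,"y": 0.2,"z": 0,"ax": 0,"ay": 0,"az": 0,"hand": 0.3},{"x": -1,"y": 0.2,"z": 0,"ax": 0,"ay": 0,"az": 0,"hand": 0.3},{"x": -1,"y": 0.2,"z": 0,"ax": 0,"ay": 0,"az": 0,"hand": 0.3},{"x": -1,"y": 0.2,"z": 0,"ax": 0,"ay": 0,"az": 0,"hand": 0.3},{"x": -1,"y": 0.2,"z": 0,"ax": 0,"ay": 0,"az": 0,"hand": 0.3},{"x": -1,"y": 0.2,"z": 0,"ax": 0,"ay": 0,"az": 0,"hand": 0.3}]}}

```text
time: 55.2
position: [0.5433, -0.1957, 0.0959]
ee_rot: [3.14, -0.0, 1.625]
contact_force: [0.1, 0.6, 0.2]
grip_width: 0.0331
grip_force: 59.6
```

>>> {"name": "apply_moves", "arguments": {"steps": [{"x": -1,"y": 0.2,"z": 0,"ax": 0,"ay": 0,"az": 0,"hand": 0.3},{"x": -1,"y": 0.2,"z": 0,"ax": 0,"ay": 0,"az": 0,"hand": 0.3},{"x": -0.9,"y": 0.2,"z": 0,"ax": 0,"ay": 0,"az": 0,"hand": 0.3},{"x": 0,"y": 0,"z": 0,"ax": 0,"ay": 0,"az": 0,"hand": 0.3},{"x": 0,"y": 0,"z": 0,"ax": 0,"ay": 0,"az": 0,"hand": 0.3},{"x": 0,"y": 0,"z": 0,"ax": 0,"ay": 0,"az": 0,"hand": 0.3}]}}

```text
time: 55.8
position: [0.5619, -0.2648, 0.0956]
ee_rot: [3.14, -0.001, 1.626]
contact_force: [0.2, 0.6, -1.2]
grip_width: 0.0327
grip_force: 59.6
```

```bash
python3 -c "
from h import *
inhand(0)"
```

```text
inhand x range [-30.5  28.8] y [-18.4  16.6] cen -1.3 area 5597
t 55.85 at [ 0.5619 -0.2647  0.0956] rpy [ 1.799e+02 -1.000e-01  9.320e+01] turn [ 0.01 -0.01  0.02] n 1 shift [-0.08  0.02  2.64]
```

>>> {"name": "apply_moves", "arguments": {"steps": [{"x": -0.08,"y": 0.02,"z": 0.5,"ax": 0,"ay": 0,"az": 0.01,"hand": 0.3},{"x": 0,"y": 0,"z": 0.8,"ax": 0,"ay": 0,"az": 0,"hand": 0.3},{"x": 0,"y": 0,"z": 0.7,"ax": 0,"ay": 0,"az": 0,"hand": 0.3},{"x": 0,"y": 0,"z": 0.3,"ax": 0,"ay": 0,"az": 0,"hand": 0.3},{"x": 0,"y": 0,"z": 0.33,"ax": 0,"ay": 0,"az": 0,"hand": 0.3},{"x": 0,"y": 0,"z": 0,"ax": 0,"ay": 0,"az": 0,"hand": 0.3}]}}

```text
time: 56.45
position: [0.563, -0.2681, 0.0299]
ee_rot: [3.14, 0.0, 1.624]
contact_force: [0.3, 0.2, -0.1]
grip_width: 0.0329
grip_force: 59.8
```

>>> {"name": "apply_moves", "arguments": {"steps": [{"x": 0,"y": 0,"z": 0,"ax": 0,"ay": 0,"az": 0,"hand": 0.55},{"x": 0,"y": 0,"z": 0,"ax": 0,"ay": 0,"az": 0,"hand": 0.55},{"x": 0,"y": 0,"z": -0.5,"ax": 0,"ay": 0,"az": 0,"hand": 0.6},{"x": 0,"y": 0,"z": -1,"ax": 0,"ay": 0,"az": 0,"hand": 0.6},{"x": 0,"y": 0,"z": -1,"ax": 0,"ay": 0,"az": 0,"hand": 0.6},{"x": 0,"y": 0,"z": -1,"ax": 0,"ay": 0,"az": 0,"hand": 0.6},{"x": 0,"y": 0,"z": -1,"ax": 0,"ay": 0,"az": 0,"hand": 0.6},{"x": 0,"y": 0,"z": -1,"ax": 0,"ay": 0,"az": 0,"hand": 0.6},{"x": 0,"y": 0,"z": -1,"ax": 0,"ay": 0,"az": 0,"hand": 0.6},{"x": 0,"y": 0,"z": 0,"ax": 0,"ay": 0,"az": 0,"hand": 0.6}]}}

```text
time: 57.45
position: [0.5649, -0.2689, 0.1969]
ee_rot: [3.134, 0.003, 1.623]
contact_force: [0.3, -0.5, 0.2]
grip_width: 0.0511
grip_force: 0.0
```

>>> {"name": "apply_moves", "arguments": {"steps": [{"x": 0,"y": 0,"z": 0,"ax": 0,"ay": 0,"az": 0.94,"hand": 0.45},{"x": 0,"y": 0,"z": 0,"ax": 0,"ay": 0,"az": 0.94,"hand": 0.45},{"x": 0,"y": 0,"z": 0,"ax": 0,"ay": 0,"az": 0.94,"hand": 0.45},{"x": 0,"y": 0,"z": 0,"ax": 0,"ay": 0,"az": 0.94,"hand": 0.45},{"x": 0,"y": 0,"z": 0,"ax": 0,"ay": 0,"az": 0.94,"hand": 0.45},{"x": 0,"y": 0,"z": 0,"ax": 0,"ay": 0,"az": 0.94,"hand": 0.45},{"x": 0,"y": 0,"z": 0,"ax": 0,"ay": 0,"az": 0.94,"hand": 0.45},{"x": 0,"y": 0,"z": 0,"ax": 0,"ay": 0,"az": 0.94,"hand": 0.45},{"x": 0,"y": 0,"z": 0,"ax": 0,"ay": 0,"az": 0.94,"hand": 0.45},{"x": 0,"y": 0,"z": 0,"ax": 0,"ay": 0,"az": 0.94,"hand": 0.45}]}}

```text
time: 58.45
position: [0.5621, -0.2681, 0.192]
ee_rot: [-3.141, -0.001, 0.305]
contact_force: [-0.2, 0.3, 0.3]
grip_width: 0.0382
grip_force: 0.0
```

>>> {"name": "apply_moves", "arguments": {"steps": [{"x": -0.9,"y": -0.9,"z": 0,"ax": 0,"ay": 0,"az": 0.94,"hand": 0.45},{"x": -0.9,"y": -0.9,"z": 0,"ax": 0,"ay": 0,"az": 0.91,"hand": 0.45},{"x": -0.9,"y": -0.9,"z": 0,"ax": 0,"ay": 0,"az": 0,"hand": 0.45},{"x": 0,"y": -0.9,"z": 0,"ax": 0,"ay": 0,"az": 0,"hand": 0.45},{"x": 0,"y": 0,"z": 0,"ax": 0,"ay": 0,"az": 0,"hand": 0.45},{"x": 0,"y": 0,"z": 0,"ax": 0,"ay": 0,"az": 0,"hand": 0.45},{"x": 0,"y": 0,"z": 0,"ax": 0,"ay": 0,"az": 0,"hand": 0.45}]}}

```text
time: 59.15
position: [0.4833, -0.1928, 0.1921]
ee_rot: [3.141, -0.001, 0.051]
contact_force: [-0.2, -0.2, -0.5]
grip_width: 0.0383
grip_force: 0.0
```

```bash
python3 -c "
from h import *
f=chk();cv2.imwrite('pics/w8.png',f['image'][:,:,::-1])
Q=cloud(f)
q=Q[(abs(Q[...,2]-.07)<.006)&(abs(Q[...,0]-.585)<.04)&(abs(Q[...,1]+.043)<.04)]
print('tab',cv2.minAreaRect(q[:,:2].astype(np.float32)*1000))
for n in N:
    u,v=proj(f,[*n,.033])[0].round().astype(int);print((u,v),Q[v-2:v+3,u-2:u+3,2].mean().round(4) if 0<v<398 else None)
plan([.5857,-.0435,.043],3.07)"
```

```text
nest 0 off mm -0.3 -1.7 ang -87.0 (np.float64(60.7), np.float64(36.4))
nest 3 off mm 0.9 -0.2 ang -87.0 (np.float64(60.8), np.float64(37.1))
nest 1 off mm -0.2 -1.4 ang -87.0 (np.float64(60.7), np.float64(36.4))
nest 4 off mm -1.9 -3.5 ang -85.2 (np.float64(60.4), np.float64(37.2))
nest 2 off mm -0.2 0.3 ang -87.0 (np.float64(60.7), np.float64(36.5))
nest 5 off mm 0.7 0.1 ang -87.0 (np.float64(60.6), np.float64(37.9))
tab ((585.8011474609375, -43.5741081237793), (35.57478332519531, 14.922157287597656), 3.431166887283325)
(np.int64(399), np.int64(109)) 0.0341
(np.int64(325), np.int64(109)) 0.034
(np.int64(250), np.int64(109)) 0.0457
(np.int64(406), np.int64(26)) 0.045
(np.int64(325), np.int64(26)) 0.0348
(np.int64(245), np.int64(26)) 0.0457
t 59.2 at [ 0.4833 -0.1929  0.192 ] rpy [ 1.8e+02 -1.0e-01  2.9e+00] turn [ 0.   -0.01 -0.02] n 1 shift [ 4.41 -5.75  5.96]
```

View pics/w8.png

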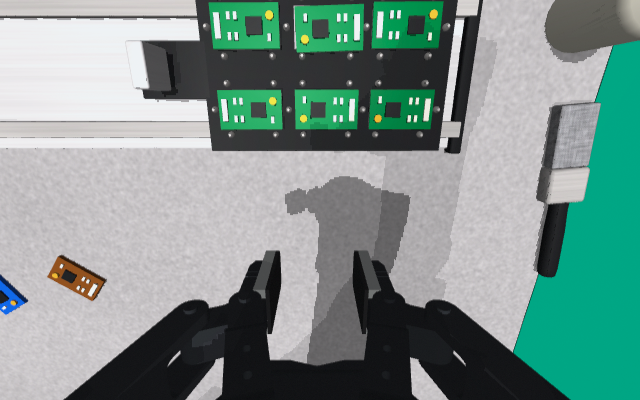

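```bash
python3 -c "
from h import *
f=frame('wrist');Q=cloud(f)
h=cv2.cvtColor(f['image'],cv2.COLOR_RGB2HSV);m=cv2.erode(cv2.inRange(h,(40,90,20),(85,255,255)),np.ones((3,3)))>0
for i,n in enumerate(N):
    k=m&(abs(Q[...,0]-n[0])<.025)&(abs(Q[...,1]-n[1])<.033);q=Q[k];A=np.c_[q[:,:2]-n,np.ones(len(q))]
    for _ in range(3):
        c=np.linalg.lstsq(A,q[:,2],rcond=None)[0];r=abs(q[:,2]-A@c);g=r<.003;A,q=A[g],q[g]
    print(i,len(q),'h',c[2].round(4),'tilt',np.degrees(c[:2]).round(1))
cv2.imwrite('pics/w9.png',cv2.resize(f['image'][0:160,190:480,::-1],None,fx=2.7,fy=2.7))"
```

```text
0 1552 h 0.033 tilt [0.1 0.1]
1 79 h 0.0369 tilt [9.2 6.8]
2 1527 h 0.0331 tilt [ 0.2 -0. ]
3 2021 h 0.033 tilt [-0.1  0.1]
4 2017 h 0.033 tilt [0.1 0.1]
5 1987 h 0.0331 tilt [-0.   0.1]
```

View pics/w9.png

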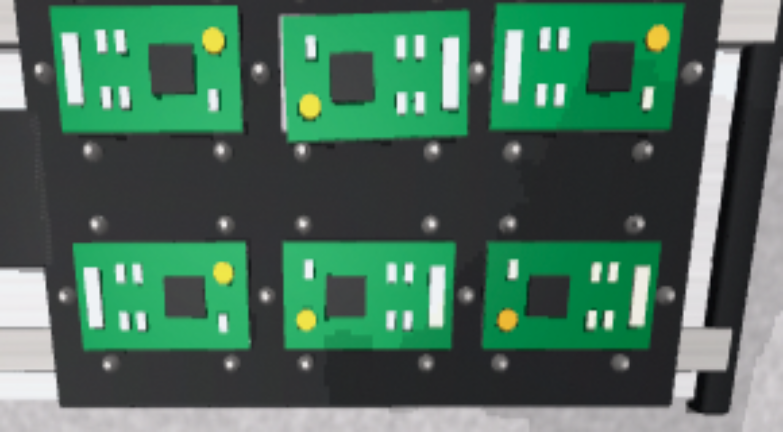

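>>> {"name": "apply_moves", "arguments": {"steps": [{"x": 0,"y": 0,"z": 0,"ax": 0,"ay": 0,"az": -0.96,"hand": 0.6},{"x": 0,"y": 0,"z": 0,"ax": 0,"ay": 0,"az": -0.96,"hand": 0.6},{"x": 0,"y": 0,"z": 0,"ax": 0,"ay": 0,"az": -0.96,"hand": 0.6},{"x": 0,"y": 0,"z": 0,"ax": 0,"ay": 0,"az": -0.96,"hand": 0.6},{"x": 0,"y": 0,"z": 0,"ax": 0,"ay": 0,"az": -0.96,"hand": 0.6},{"x": 0,"y": 0,"z": 0,"ax": 0,"ay": 0,"az": -0.96,"hand": 0.6},{"x": 0,"y": 0,"z": 0,"ax": 0,"ay": 0,"az": -0.96,"hand": 0.6},{"x": 0,"y": 0,"z": 0,"ax": 0,"ay": 0,"az": -0.96,"hand": 0.6},{"x": 0,"y": 0,"z": 0,"ax": 0,"ay": 0,"az": -0.96,"hand": 0.6},{"x": 0,"y": 0,"z": 0,"ax": 0,"ay": 0,"az": -0.96,"hand": 0.6}]}}

```text
time: 60.25
position: [0.4832, -0.1926, 0.1919]
ee_rot: [3.141, -0.001, 1.397]
contact_force: [-0.0, 0.7, -0.1]
grip_width: 0.0513
grip_force: 0.0
```

>>> {"name": "apply_moves", "arguments": {"steps": [{"x": 0,"y": 0,"z": 0,"ax": 0,"ay": 0,"az": -0.96,"hand": 0.6},{"x": 0,"y": 0,"z": 0,"ax": 0,"ay": 0,"az": -0.9,"hand": 0.6},{"x": -0.1,"y": 0.95,"z": 0,"ax": 0,"ay": 0,"az": 0,"hand": 0.6},{"x": -0.1,"y": 0.95,"z": 0.5,"ax": 0,"ay": 0,"az": 0,"hand": 0.6},{"x": -0.1,"y": 0.95,"z": 0.6,"ax": 0,"ay": 0,"az": 0,"hand": 0.6},{"x": -0.1,"y": 0.95,"z": 0.6,"ax": 0,"ay": 0,"az": 0,"hand": 0.6},{"x": -0.1,"y": 0.95,"z": 0.6,"ax": 0,"ay": 0,"az": 0,"hand": 0.6},{"x": -0.1,"y": 0.95,"z": 0.6,"ax": 0,"ay": 0,"az": 0,"hand": 0.6},{"x": 0,"y": 0,"z": 0,"ax": 0,"ay": 0,"az": 0,"hand": 0.6},{"x": 0,"y": 0,"z": 0,"ax": 0,"ay": 0,"az": 0,"hand": 0.6}]}}

```text
time: 61.25
position: [0.6261, -0.1955, 0.1189]
ee_rot: [-3.141, -0.001, 1.652]
contact_force: [-1.4, -0.8, 0.2]
grip_width: 0.0515
grip_force: 0.0
```

```bash
python3 -c "
from h import *
s=ctrl.observe();f=chk()
b=min(boards(f,.033,300),key=lambda b:np.hypot(b[0]-N[4][0],b[1]-N[4][1]));print(b)
plan([b[0],b[1],.0295],b[2]+180)"
```

```text
nest 3 off mm 0.7 -0.6 ang -86.8 (np.float64(61.5), np.float64(36.7))
nest 1 off mm -0.2 -1.7 ang -87.1 (np.float64(61.3), np.float64(36.7))
nest 4 off mm -1.8 -3.7 ang -85.2 (np.float64(60.0), np.float64(36.5))
nest 2 off mm -0.3 0.0 ang -86.7 (np.float64(61.0), np.float64(36.7))
nest 5 off mm 0.2 -0.2 ang -86.7 (np.float64(60.9), np.float64(36.6))
(0.6268, -0.197, -85.2, (np.float64(60.0), np.float64(36.5)))
t 61.3 at [ 0.626  -0.1957  0.1196] rpy [180.   -0.   94.6] turn [ 0.   -0.   -0.02] n 1 shift [-0.05  0.03  3.6 ]
```

>>> {"name": "apply_moves", "arguments": {"steps": [{"x": -0.05,"y": 0.03,"z": 0.8,"ax": 0,"ay": 0,"az": -0.02,"hand": 0.6},{"x": 0,"y": 0,"z": 1,"ax": 0,"ay": 0,"az": 0,"hand": 0.6},{"x": 0,"y": 0,"z": 1,"ax": 0,"ay": 0,"az": 0,"hand": 0.6},{"x": 0,"y": 0,"z": 0.5,"ax": 0,"ay": 0,"az": 0,"hand": 0.6},{"x": 0,"y": 0,"z": 0.28,"ax": 0,"ay": 0,"az": 0,"hand": 0.6},{"x": 0,"y": 0,"z": 0,"ax": 0,"ay": 0,"az": 0,"hand": 0.6},{"x": 0,"y": 0,"z": 0,"ax": 0,"ay": 0,"az": 0,"hand": 0.42},{"x": 0,"y": 0,"z": 0,"ax": 0,"ay": 0,"az": 0,"hand": 0.38},{"x": 0,"y": 0,"z": 0,"ax": 0,"ay": 0,"az": 0,"hand": 0.3},{"x": 0,"y": 0,"z": 0,"ax": 0,"ay": 0,"az": 0,"hand": 0.3}], "squeeze": 60}}

```text
time: 62.3
position: [0.6291, -0.1969, 0.0329]
ee_rot: [3.137, 0.001, 1.655]
contact_force: [-2.3, -0.1, 11.6]
grip_width: 0.0257
grip_force: 5.7
```

>>> {"name": "apply_moves", "arguments": {"steps": [{"x": 0,"y": 0,"z": -0.4,"ax": 0,"ay": 0,"az": 0,"hand": 0.3},{"x": 0,"y": 0,"z": -0.8,"ax": 0,"ay": 0,"az": 0,"hand": 0.3},{"x": 0,"y": 0,"z": 0,"ax": 0,"ay": 0,"az": 0.2,"hand": 0.3},{"x": 0.14,"y": 0.08,"z": 0,"ax": 0,"ay": 0,"az": 0,"hand": 0.3},{"x": 0,"y": 0,"z": 0,"ax": 0,"ay": 0,"az": 0,"hand": 0.3},{"x": 0,"y": 0,"z": 0,"ax": 0,"ay": 0,"az": 0,"hand": 0.3}]}}

```text
time: 62.9
position: [0.6288, -0.1923, 0.0595]
ee_rot: [3.142, -0.001, 1.628]
contact_force: [0.5, -0.4, -0.6]
grip_width: 0.0259
grip_force: 0.0
```

```bash
python3 -c "
from h import *
inhand(4)"
```

```text
inhand x range [-12.7  36.9] y [-12.9  16.3] cen 6.8 area 4110
t 62.95 at [ 0.6287 -0.1925  0.0595] rpy [180.   -0.   93.3] turn [ 0.   -0.    0.02] n 1 shift [-0.3  -0.01  1.2 ]
```

>>> {"name": "apply_moves", "arguments": {"steps": [{"x": 0,"y": 0,"z": -0.8,"ax": 0,"ay": 0,"az": 0,"hand": 0.6},{"x": 0,"y": 0,"z": -0.8,"ax": 0,"ay": 0,"az": 0,"hand": 0.6},{"x": 0,"y": 0,"z": -0.8,"ax": 0,"ay": 0,"az": 0,"hand": 0.6},{"x": 0,"y": 0,"z": 0,"ax": 0,"ay": 0,"az": 0,"hand": 0.6},{"x": 0,"y": 0,"z": 0,"ax": 0,"ay": 0,"az": 0,"hand": 0.6},{"x": 0,"y": 0,"z": 0,"ax": 0,"ay": 0,"az": 0,"hand": 0.6}]}}

```text
time: 63.55
position: [0.6281, -0.1928, 0.1188]
ee_rot: [-3.141, -0.001, 1.627]
contact_force: [-1.3, -0.0, 0.7]
grip_width: 0.0514
grip_force: 0.0
```

```bash
python3 -c "
from h import *
f=chk();Q=cloud(f)
b=min(boards(f,.033,300),key=lambda b:np.hypot(b[0]-N[4][0],b[1]-N[4][1]));print(b)
h=cv2.cvtColor(f['image'],cv2.COLOR_RGB2HSV);m=cv2.erode(cv2.inRange(h,(40,90,20),(85,255,255)),np.ones((3,3)))>0
for i in (1,4,2,5):
    n=N[i];k=m&(abs(Q[...,0]-n[0])<.025)&(abs(Q[...,1]-n[1])<.033)&(Q[...,2]<.045);q=Q[k];A=np.c_[q[:,:2]-n,np.ones(len(q))]
    c=np.linalg.lstsq(A,q[:,2],rcond=None)[0];print(i,len(q),'h',c[2].round(4),np.median(q[:,2]).round(4),'tilt',np.degrees(c[:2]).round(1))
plan([b[0],b[1],.0285],b[2]+180)"
```

```text
nest 3 off mm 1.0 -0.2 ang -87.8 (np.float64(61.4), np.float64(36.5))
nest 1 off mm -0.2 -1.0 ang -87.0 (np.float64(60.7), np.float64(36.6))
nest 4 off mm 2.7 -2.5 ang -87.4 (np.float64(60.6), np.float64(36.3))
nest 2 off mm -0.3 0.2 ang -86.7 (np.float64(60.3), np.float64(36.5))
nest 5 off mm 0.2 0.3 ang -86.8 (np.float64(59.6), np.float64(36.5))
(0.6313, -0.1958, -87.4, (np.float64(60.6), np.float64(36.3)))
1 1925 h 0.0329 0.0329 tilt [0.1 0. ]
4 1924 h 0.033 0.033 tilt [ 0.1 -0. ]
2 2778 h 0.033 0.033 tilt [0.1 0. ]
5 2755 h 0.033 0.033 tilt [0. 0.]
t 63.6 at [ 0.6282 -0.1927  0.1188] rpy [-179.9   -0.    93.2] turn [-0.01 -0.01  0.08] n 1 shift [-0.13  0.12  3.61]
```

>>> {"name": "apply_moves", "arguments": {"steps": [{"x": 0,"y": 0,"z": -0.5,"ax": 0,"ay": 0,"az": 0.94,"hand": 0.45},{"x": 0,"y": 0,"z": -0.5,"ax": 0,"ay": 0,"az": 0.94,"hand": 0.45},{"x": 0,"y": 0,"z": 0,"ax": 0,"ay": 0,"az": 0.94,"hand": 0.45},{"x": 0,"y": 0,"z": 0,"ax": 0,"ay": 0,"az": 0.94,"hand": 0.45},{"x": 0,"y": 0,"z": 0,"ax": 0,"ay": 0,"az": 0.94,"hand": 0.45},{"x": 0,"y": 0,"z": 0,"ax": 0,"ay": 0,"az": 0.94,"hand": 0.45},{"x": 0,"y": 0,"z": 0,"ax": 0,"ay": 0,"az": 0.94,"hand": 0.45},{"x": 0,"y": 0,"z": 0,"ax": 0,"ay": 0,"az": 0.94,"hand": 0.45},{"x": 0,"y": 0,"z": 0,"ax": 0,"ay": 0,"az": 0.94,"hand": 0.45},{"x": 0,"y": 0,"z": 0,"ax": 0,"ay": 0,"az": 0.94,"hand": 0.45}]}}

```text
time: 64.6
position: [0.6284, -0.1926, 0.144]
ee_rot: [-3.141, 0.0, 0.31]
contact_force: [-0.7, 1.3, 0.3]
grip_width: 0.0386
grip_force: 0.0
```

>>> {"name": "apply_moves", "arguments": {"steps": [{"x": 0,"y": 0,"z": 0,"ax": 0,"ay": 0,"az": 0.94,"hand": 0.45},{"x": 0,"y": 0,"z": 0,"ax": 0,"ay": 0,"az": 0.93,"hand": 0.45},{"x": -0.23,"y": -0.9,"z": 0,"ax": 0,"ay": 0,"az": 0,"hand": 0.45},{"x": -0.23,"y": -0.9,"z": 0,"ax": 0,"ay": 0,"az": 0,"hand": 0.45},{"x": -0.23,"y": -0.9,"z": 0,"ax": 0,"ay": 0,"az": 0,"hand": 0.45},{"x": -0.23,"y": -0.9,"z": 0,"ax": 0,"ay": 0,"az": 0,"hand": 0.45},{"x": -0.23,"y": -0.9,"z": 0,"ax": 0,"ay": 0,"az": 0,"hand": 0.45},{"x": -0.23,"y": -0.9,"z": 0,"ax": 0,"ay": 0,"az": 0,"hand": 0.45},{"x": 0,"y": -0.6,"z": 0,"ax": 0,"ay": 0,"az": 0,"hand": 0.45},{"x": 0,"y": 0,"z": 0,"ax": 0,"ay": 0,"az": 0,"hand": 0.45}]}}

```text
time: 65.6
position: [0.5864, -0.042, 0.1448]
ee_rot: [-3.14, -0.001, 0.058]
contact_force: [0.1, 0.1, 0.2]
grip_width: 0.0388
grip_force: 0.0
```

>>> {"name": "apply_moves", "arguments": {"steps": [{"x": 0,"y": 0,"z": 0,"ax": 0,"ay": 0,"az": 0,"hand": 0.45},{"x": 0,"y": 0,"z": 0,"ax": 0,"ay": 0,"az": 0,"hand": 0.45}]}}

```text
time: 65.8
position: [0.5868, -0.0467, 0.145]
ee_rot: [3.141, -0.001, 0.052]
contact_force: [-0.7, -0.9, 0.5]
grip_width: 0.0385
grip_force: 0.0
```

```bash
python3 -c "
from h import *
plan([.5858,-.0436,.043],3.07)"
```

```text
t 65.8 at [ 0.5868 -0.0467  0.145 ] rpy [ 1.8e+02 -1.0e-01  3.0e+00] turn [ 0.01 -0.01 -0.01] n 1 shift [-0.03 -0.13  4.08]
```

>>> {"name": "apply_moves", "arguments": {"steps": [{"x": -0.03,"y": -0.13,"z": 0.08,"ax": 0,"ay": 0,"az": 0,"hand": 0.45},{"x": 0,"y": 0,"z": 1,"ax": 0,"ay": 0,"az": 0,"hand": 0.45},{"x": 0,"y": 0,"z": 1,"ax": 0,"ay": 0,"az": 0,"hand": 0.45},{"x": 0,"y": 0,"z": 1,"ax": 0,"ay": 0,"az": 0,"hand": 0.45},{"x": 0,"y": 0,"z": 1,"ax": 0,"ay": 0,"az": 0,"hand": 0.45},{"x": 0,"y": 0,"z": 0,"ax": 0,"ay": 0,"az": 0,"hand": 0.45},{"x": 0,"y": 0,"z": 0,"ax": 0,"ay": 0,"az": 0,"hand": 0.1},{"x": 0,"y": 0,"z": 0,"ax": 0,"ay": 0,"az": 0,"hand": 0},{"x": 0,"y": 0,"z": 0,"ax": 0,"ay": 0,"az": 0,"hand": 0},{"x": 0,"y": 0,"z": 0,"ax": 0,"ay": 0,"az": 0,"hand": 0}], "squeeze": 40}}

```text
time: 66.8
position: [0.5867, -0.042, 0.0445]
ee_rot: [3.141, -0.003, 0.053]
contact_force: [-0.7, -1.6, 4.4]
grip_width: 0.0135
grip_force: 41.6
```

>>> {"name": "apply_moves", "arguments": {"steps": [{"x": 0,"y": -0.1,"z": 0,"ax": 0,"ay": 0,"az": 0,"hand": 0},{"x": 0,"y": -0.2,"z": 0,"ax": 0,"ay": 0,"az": 0,"hand": 0},{"x": 0,"y": -0.3,"z": 0,"ax": 0,"ay": 0,"az": 0,"hand": 0},{"x": 0,"y": -0.4,"z": 0,"ax": 0,"ay": 0,"az": 0,"hand": 0},{"x": 0,"y": -0.5,"z": 0,"ax": 0,"ay": 0,"az": 0,"hand": 0},{"x": 0,"y": -0.5,"z": 0,"ax": 0,"ay": 0,"az": 0,"hand": 0},{"x": 0,"y": -0.5,"z": 0,"ax": 0,"ay": 0,"az": 0,"hand": 0},{"x": 0,"y": -0.5,"z": 0,"ax": 0,"ay": 0,"az": 0,"hand": 0},{"x": 0,"y": -0.5,"z": 0,"ax": 0,"ay": 0,"az": 0,"hand": 0},{"x": 0,"y": -0.5,"z": 0,"ax": 0,"ay": 0,"az": 0,"hand": 0}]}}

```text
time: 67.8
position: [0.5815, 0.0583, 0.0445]
ee_rot: [3.141, -0.003, 0.053]
contact_force: [-0.5, -1.9, 6.0]
grip_width: 0.0129
grip_force: 42.0
```

>>> {"name": "apply_moves", "arguments": {"steps": [{"x": 0,"y": -0.5,"z": 0,"ax": 0,"ay": 0,"az": 0,"hand": 0},{"x": 0,"y": -0.5,"z": 0,"ax": 0,"ay": 0,"az": 0,"hand": 0},{"x": 0,"y": -0.4,"z": 0,"ax": 0,"ay": 0,"az": 0,"hand": 0},{"x": 0,"y": -0.4,"z": 0,"ax": 0,"ay": 0,"az": 0,"hand": 0},{"x": 0,"y": -0.3,"z": 0,"ax": 0,"ay": 0,"az": 0,"hand": 0},{"x": 0,"y": -0.3,"z": 0,"ax": 0,"ay": 0,"az": 0,"hand": 0},{"x": 0,"y": -0.2,"z": 0,"ax": 0,"ay": 0,"az": 0,"hand": 0},{"x": 0,"y": 0,"z": 0,"ax": 0,"ay": 0,"az": 0,"hand": 0},{"x": 0,"y": 0,"z": 0,"ax": 0,"ay": 0,"az": 0,"hand": 0}]}}

```text
time: 68.7
position: [0.5781, 0.1239, 0.0445]
ee_rot: [-3.141, -0.004, 0.054]
contact_force: [0.0, 1.4, 5.0]
grip_width: 0.0132
grip_force: 41.9
```

>>> {"name": "apply_moves", "arguments": {"steps": [{"x": 0,"y": -0.1,"z": 0,"ax": 0,"ay": 0,"az": 0,"hand": 0},{"x": 0,"y": 0,"z": 0,"ax": 0,"ay": 0,"az": 0,"hand": 0},{"x": 0,"y": 0,"z": 0,"ax": 0,"ay": 0,"az": 0,"hand": 0.45},{"x": 0,"y": 0,"z": 0,"ax": 0,"ay": 0,"az": 0,"hand": 0.45},{"x": 0,"y": 0,"z": 0,"ax": 0,"ay": 0,"az": 0,"hand": 0.45},{"x": 0,"y": 0,"z": -1,"ax": 0,"ay": 0,"az": 0,"hand": 0.45},{"x": 0,"y": 0,"z": -1,"ax": 0,"ay": 0,"az": 0,"hand": 0.45},{"x": 0,"y": 0,"z": -1,"ax": 0,"ay": 0,"az": 0,"hand": 0.45},{"x": -1,"y": 0,"z": -1,"ax": 0,"ay": 0,"az": 0,"hand": 0.45},{"x": -1,"y": 0,"z": -1,"ax": 0,"ay": 0,"az": 0,"hand": 0.45}]}}

```text
time: 69.7
position: [0.5261, 0.1227, 0.1688]
ee_rot: [-3.141, -0.001, 0.053]
contact_force: [-0.5, 0.7, 0.0]
grip_width: 0.0383
grip_force: 0.0
```

>>> {"name": "apply_moves", "arguments": {"steps": [{"x": -1,"y": 0.6,"z": -1,"ax": 0,"ay": 0,"az": 0,"hand": 0.45},{"x": -1,"y": 0.6,"z": 0,"ax": 0,"ay": 0,"az": 0,"hand": 0.45},{"x": 0,"y": 0.6,"z": 0,"ax": 0,"ay": 0,"az": 0,"hand": 0.45},{"x": 0,"y": 0.6,"z": 0,"ax": 0,"ay": 0,"az": 0,"hand": 0.45},{"x": 0,"y": 0,"z": 0,"ax": 0,"ay": 0,"az": 0,"hand": 0.45},{"x": 0,"y": 0,"z": 0,"ax": 0,"ay": 0,"az": 0,"hand": 0.45},{"x": 0,"y": 0,"z": 0,"ax": 0,"ay": 0,"az": 0,"hand": 0.45}]}}

```text
time: 70.4
position: [0.4799, 0.0613, 0.193]
ee_rot: [-3.141, -0.001, 0.055]
contact_force: [-0.8, -1.0, -0.6]
grip_width: 0.0384
grip_force: 0.0
```

```bash
cat >> h.py <<'E'
def chk2(sl):  # boards vs nests with carrier at slide sl; tab position
    f=frame('wrist');Q=cloud(f);c=np.array([.59366,-.19514]);t=.05357;yh=np.array([-np.sin(t),np.cos(t)]);xh=np.array([yh[1],-yh[0]])
    M=np.array(N)+yh*sl;tab=c+yh*(.153+sl)
    q=Q[(abs(Q[...,2]-.07)<.006)&(np.hypot(Q[...,0]-tab[0],Q[...,1]-tab[1])<.04)]
    if len(q):
        r=np.array(cv2.minAreaRect(q[:,:2].astype(np.float32)*1000)[0])/1000;print("tab",r.round(4),"slide",((r-c)@yh-.153+.0009).round(4),"expected tab",tab.round(4))
    h=cv2.cvtColor(f['image'],cv2.COLOR_RGB2HSV);m=cv2.erode(cv2.inRange(h,(40,90,20),(85,255,255)),np.ones((3,3)))>0
    for b in boards(f,.033,300):
        d=np.array(b[:2])-M;i=int(np.hypot(*d.T).argmin())
        if np.hypot(*d[i])<.02:
            k=m&(abs(Q[...,0]-M[i][0])<.02)&(abs(Q[...,1]-M[i][1])<.03)&(Q[...,2]<.045)
            z=Q[k][:,2];print(i,"across/along mm",round(1e3*d[i]@xh,1),round(1e3*d[i]@yh,1),b[2:],"h",np.percentile(z,[5,50,95]).round(4))
    return f
E
python3 -c "
from h import *
chk2(.17);print(ctrl.observe()['time'],ctrl.observe()['position'])"
```

```text
tab [0.5769 0.1267] slide 0.1702 expected tab [0.5764 0.1274]
0 across/along mm -0.4 -1.5 (-86.8, (np.float64(61.1), np.float64(36.5))) h [0.0317 0.0329 0.0342]
3 across/along mm 0.7 -0.2 (-86.8, (np.float64(61.1), np.float64(36.6))) h [0.0318 0.033  0.0342]
1 across/along mm 0.0 -1.5 (-88.1, (np.float64(61.2), np.float64(36.9))) h [0.0318 0.033  0.0342]
4 across/along mm 2.8 -2.7 (-87.7, (np.float64(61.0), np.float64(36.8))) h [0.0317 0.033  0.0342]
2 across/along mm 0.2 0.1 (-86.8, (np.float64(60.6), np.float64(36.4))) h [0.0317 0.033  0.0342]
5 across/along mm 0.4 -0.2 (-86.8, (np.float64(60.3), np.float64(36.6))) h [0.0317 0.033  0.0343]
70.45 [0.47992371 0.06134806 0.1930139 ]
```

>>> {"name": "apply_moves", "arguments": {"steps": [{"x": 0,"y": 0,"z": 0,"ax": 0,"ay": 0,"az": 0,"hand": 0.45},{"x": 0,"y": 0,"z": 0,"ax": 0,"ay": 0,"az": 0,"hand": 0.45},{"x": 0,"y": 0,"z": 0,"ax": 0,"ay": 0,"az": 0,"hand": 0.45},{"x": 0,"y": 0,"z": 0,"ax": 0,"ay": 0,"az": 0,"hand": 0.45},{"x": 0,"y": 0,"z": 0,"ax": 0,"ay": 0,"az": 0,"hand": 0.45},{"x": 0,"y": 0,"z": 0,"ax": 0,"ay": 0,"az": 0,"hand": 0.45},{"x": 0,"y": 0,"z": 0,"ax": 0,"ay": 0,"az": 0,"hand": 0.45},{"x": 0,"y": 0,"z": 0,"ax": 0,"ay": 0,"az": 0,"hand": 0.45},{"x": 0,"y": 0,"z": 0,"ax": 0,"ay": 0,"az": 0,"hand": 0.45},{"x": 0,"y": 0,"z": 0,"ax": 0,"ay": 0,"az": 0,"hand": 0.45}]}}

```text
time: 71.45
position: [0.48, 0.0603, 0.1931]
ee_rot: [-3.141, -0.001, 0.054]
contact_force: [0.1, 0.1, 1.0]
grip_width: 0.0385
grip_force: 0.0
```

>>> {"name": "apply_moves", "arguments": {"steps": [{"x": 0,"y": 0,"z": 0,"ax": 0,"ay": 0,"az": 0,"hand": 0.45},{"x": 0,"y": 0,"z": 0,"ax": 0,"ay": 0,"az": 0,"hand": 0.45},{"x": 0,"y": 0,"z": 0,"ax": 0,"ay": 0,"az": 0,"hand": 0.45},{"x": 0,"y": 0,"z": 0,"ax": 0,"ay": 0,"az": 0,"hand": 0.45},{"x": 0,"y": 0,"z": 0,"ax": 0,"ay": 0,"az": 0,"hand": 0.45},{"x": 0,"y": 0,"z": 0,"ax": 0,"ay": 0,"az": 0,"hand": 0.45},{"x": 0,"y": 0,"z": 0,"ax": 0,"ay": 0,"az": 0,"hand": 0.45},{"x": 0,"y": 0,"z": 0,"ax": 0,"ay": 0,"az": 0,"hand": 0.45},{"x": 0,"y": 0,"z": 0,"ax": 0,"ay": 0,"az": 0,"hand": 0.45},{"x": 0,"y": 0,"z": 0,"ax": 0,"ay": 0,"az": 0,"hand": 0.45}]}}

```text
time: 72.45
position: [0.48, 0.0603, 0.1931]
ee_rot: [-3.141, -0.001, 0.054]
contact_force: [0.5, -0.1, 0.4]
grip_width: 0.0381
grip_force: 0.0
```

>>> {"name": "apply_moves", "arguments": {"steps": [{"x": 0.8,"y": -0.48,"z": 0,"ax": 0,"ay": 0,"az": 0,"hand": 0.45},{"x": 0.8,"y": -0.48,"z": 0,"ax": 0,"ay": 0,"az": 0,"hand": 0.45},{"x": 0.8,"y": -0.48,"z": 0.5,"ax": 0,"ay": 0,"az": 0,"hand": 0.45},{"x": 0.8,"y": -0.48,"z": 0.5,"ax": 0,"ay": 0,"az": 0,"hand": 0.45},{"x": 0.8,"y": -0.48,"z": 0.5,"ax": 0,"ay": 0,"az": 0,"hand": 0.45},{"x": 0,"y": 0,"z": 0.5,"ax": 0,"ay": 0,"az": 0,"hand": 0.45},{"x": 0,"y": 0,"z": 0,"ax": 0,"ay": 0,"az": 0,"hand": 0.45},{"x": 0,"y": 0,"z": 0,"ax": 0,"ay": 0,"az": 0,"hand": 0.45}]}}

```text
time: 73.25
position: [0.5759, 0.1248, 0.1431]
ee_rot: [3.141, 0.0, 0.053]
contact_force: [0.3, -0.2, 0.6]
grip_width: 0.0384
grip_force: 0.0
```

```bash
python3 -c "
from h import *
plan([.5767,.1270,.043],3.07)"
```

```text
t 73.25 at [0.5759 0.1248 0.1431] rpy [180.    0.    3.1] turn [ 0.  0. -0.] n 1 shift [ 0.04 -0.09  4.  ]
```

>>> {"name": "apply_moves", "arguments": {"steps": [{"x": 0.04,"y": -0.09,"z": 0,"ax": 0,"ay": 0,"az": 0,"hand": 0.45},{"x": 0,"y": 0,"z": 1,"ax": 0,"ay": 0,"az": 0,"hand": 0.45},{"x": 0,"y": 0,"z": 1,"ax": 0,"ay": 0,"az": 0,"hand": 0.45},{"x": 0,"y": 0,"z": 1,"ax": 0,"ay": 0,"az": 0,"hand": 0.45},{"x": 0,"y": 0,"z": 1,"ax": 0,"ay": 0,"az": 0,"hand": 0.45},{"x": 0,"y": 0,"z": 0,"ax": 0,"ay": 0,"az": 0,"hand": 0.45},{"x": 0,"y": 0,"z": 0,"ax": 0,"ay": 0,"az": 0,"hand": 0.1},{"x": 0,"y": 0,"z": 0,"ax": 0,"ay": 0,"az": 0,"hand": 0},{"x": 0,"y": 0,"z": 0,"ax": 0,"ay": 0,"az": 0,"hand": 0},{"x": 0,"y": 0,"z": 0,"ax": 0,"ay": 0,"az": 0,"hand": 0}], "squeeze": 40}}

```text
time: 74.25
position: [0.5787, 0.128, 0.045]
ee_rot: [-3.141, -0.004, 0.053]
contact_force: [-1.3, -1.0, 7.2]
grip_width: 0.0132
grip_force: 41.6
```

>>> {"name": "apply_moves", "arguments": {"steps": [{"x": 0,"y": -0.1,"z": 0,"ax": 0,"ay": 0,"az": 0,"hand": 0},{"x": 0,"y": -0.2,"z": 0,"ax": 0,"ay": 0,"az": 0,"hand": 0},{"x": 0,"y": -0.3,"z": 0,"ax": 0,"ay": 0,"az": 0,"hand": 0},{"x": 0,"y": -0.4,"z": 0,"ax": 0,"ay": 0,"az": 0,"hand": 0},{"x": 0,"y": -0.5,"z": 0,"ax": 0,"ay": 0,"az": 0,"hand": 0},{"x": 0,"y": -0.5,"z": 0,"ax": 0,"ay": 0,"az": 0,"hand": 0},{"x": 0,"y": -0.5,"z": 0,"ax": 0,"ay": 0,"az": 0,"hand": 0},{"x": 0,"y": -0.5,"z": 0,"ax": 0,"ay": 0,"az": 0,"hand": 0},{"x": 0,"y": -0.5,"z": 0,"ax": 0,"ay": 0,"az": 0,"hand": 0},{"x": 0,"y": -0.5,"z": 0,"ax": 0,"ay": 0,"az": 0,"hand": 0}]}}

```text
time: 75.25
position: [0.5735, 0.2281, 0.045]
ee_rot: [-3.141, -0.004, 0.053]
contact_force: [-0.8, -2.2, 6.2]
grip_width: 0.0136
grip_force: 41.5
```

>>> {"name": "apply_moves", "arguments": {"steps": [{"x": 0,"y": -0.5,"z": 0,"ax": 0,"ay": 0,"az": 0,"hand": 0},{"x": 0,"y": -0.5,"z": 0,"ax": 0,"ay": 0,"az": 0,"hand": 0},{"x": 0,"y": -0.4,"z": 0,"ax": 0,"ay": 0,"az": 0,"hand": 0},{"x": 0,"y": -0.4,"z": 0,"ax": 0,"ay": 0,"az": 0,"hand": 0},{"x": 0,"y": -0.3,"z": 0,"ax": 0,"ay": 0,"az": 0,"hand": 0},{"x": 0,"y": -0.3,"z": 0,"ax": 0,"ay": 0,"az": 0,"hand": 0},{"x": 0,"y": -0.2,"z": 0,"ax": 0,"ay": 0,"az": 0,"hand": 0},{"x": 0,"y": 0,"z": 0,"ax": 0,"ay": 0,"az": 0,"hand": 0},{"x": 0,"y": 0,"z": 0,"ax": 0,"ay": 0,"az": 0,"hand": 0}]}}

```text
time: 76.15
position: [0.5702, 0.2915, 0.0451]
ee_rot: [3.141, -0.003, 0.053]
contact_force: [-0.8, -2.8, 7.2]
grip_width: 0.0133
grip_force: 41.6
```

Now the last few millimetres, release and check.

>>> {"name": "apply_moves", "arguments": {"steps": [{"x": 0,"y": -0.1,"z": 0,"ax": 0,"ay": 0,"az": 0,"hand": 0},{"x": 0,"y": -0.1,"z": 0,"ax": 0,"ay": 0,"az": 0,"hand": 0},{"x": 0,"y": 0,"z": 0,"ax": 0,"ay": 0,"az": 0,"hand": 0},{"x": 0,"y": 0,"z": 0,"ax": 0,"ay": 0,"az": 0,"hand": 0}]}}

```text
time: 76.55
position: [0.5698, 0.2984, 0.045]
ee_rot: [-3.14, -0.004, 0.054]
contact_force: [-0.2, 0.5, 5.4]
grip_width: 0.0134
grip_force: 41.4
```

>>> {"name": "apply_moves", "arguments": {"steps": [{"x": 0,"y": 0,"z": 0,"ax": 0,"ay": 0,"az": 0,"hand": 0.45},{"x": 0,"y": 0,"z": 0,"ax": 0,"ay": 0,"az": 0,"hand": 0.45},{"x": 0,"y": 0,"z": 0,"ax": 0,"ay": 0,"az": 0,"hand": 0.45},{"x": 0,"y": 0,"z": -1,"ax": 0,"ay": 0,"az": 0,"hand": 0.45},{"x": 0,"y": 0,"z": -1,"ax": 0,"ay": 0,"az": 0,"hand": 0.45},{"x": 0,"y": 0,"z": -1,"ax": 0,"ay": 0,"az": 0,"hand": 0.45},{"x": -1,"y": 0.6,"z": -1,"ax": 0,"ay": 0,"az": 0,"hand": 0.45},{"x": -1,"y": 0.6,"z": -1,"ax": 0,"ay": 0,"az": 0,"hand": 0.45},{"x": -1,"y": 0.6,"z": -1,"ax": 0,"ay": 0,"az": 0,"hand": 0.45},{"x": -1,"y": 0.6,"z": 0,"ax": 0,"ay": 0,"az": 0,"hand": 0.45}]}}

```text
time: 77.55
position: [0.4726, 0.2329, 0.1963]
ee_rot: [-3.139, -0.006, 0.054]
contact_force: [0.1, -1.0, -0.3]
grip_width: 0.0385
grip_force: 0.0
```

>>> {"name": "apply_moves", "arguments": {"steps": [{"x": 0,"y": 0,"z": 0,"ax": 0,"ay": 0,"az": 0,"hand": 0.45},{"x": 0,"y": 0,"z": 0,"ax": 0,"ay": 0,"az": 0,"hand": 0.45},{"x": 0,"y": 0,"z": 0,"ax": 0,"ay": 0,"az": 0,"hand": 0.45}]}}

```text
time: 77.85
position: [0.4723, 0.2329, 0.1931]
ee_rot: [-3.141, -0.002, 0.054]
contact_force: [0.3, 0.3, 0.1]
grip_width: 0.0384
grip_force: 0.0
```

```bash
python3 -c "
from h import *
f=chk2(.34);cv2.imwrite('pics/w10.png',f['image'][:,:,::-1])"
```

```text
tab [0.568  0.2977] slide 0.3414 expected tab [0.5673 0.2972]
0 across/along mm 0.2 -0.0 (-86.9, (np.float64(61.1), np.float64(36.6))) h [0.0318 0.033  0.0341]
3 across/along mm 0.7 1.4 (-86.9, (np.float64(61.0), np.float64(36.8))) h [0.0316 0.033  0.0342]
1 across/along mm 0.1 0.1 (-86.9, (np.float64(60.7), np.float64(36.6))) h [0.0318 0.0329 0.0342]
4 across/along mm 3.0 -1.2 (-86.9, (np.float64(60.7), np.float64(36.6))) h [0.0317 0.033  0.0343]
2 across/along mm 0.1 1.7 (-86.9, (np.float64(60.7), np.float64(36.6))) h [0.0318 0.033  0.0342]
5 across/along mm 0.6 1.4 (-86.9, (np.float64(60.4), np.float64(36.8))) h [0.0317 0.033  0.0344]
```

View pics/w10.png

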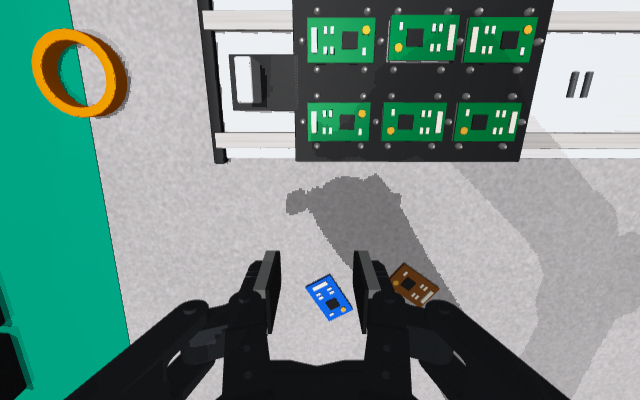

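```bash
python3 -c "
from h import *
print(ctrl.sign_off())"
```

```text
the job is handed in; nothing more can be done
None
```

The job is handed in: all six green boards lie flat in their own nests, and the carrier clicked in at loading, stood over three seconds at the middle station and was let go at the out station (measured 0.341 m against 0.340 m), though the far-middle board was knocked inside its nest, one re-grip to centre it failed, and it was left flat but about 3 mm off centre.

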